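# Set up a knife on the rod-guided sharpener

## Task

Set the knife up for sharpening: lay it flat on the sharpener, spine against the fence, handle on the rubber rest, then slide the red-ridged keeper fully over the blade until it clicks. Then thread the rod of the hone with the dark stone (black grip) through the brass eyelet on the post, lay its stone gently on the knife's edge and leave it there. Leave the hone with the pale stone (blue grip) and the oil bottle where they are.

Things in the scene. Friction and masses are not known exactly. Their poses are not given: they have to be found in the camera images.
- sharpener: fixed rod-guided knife sharpener. Origin on the bench under it; +x points from the blade seat to the eyelet post (away from the robot, up to 12 degrees off), +y left, z up; offsets below are in this frame, mm. Base plate x -60 to 105, y -140 to 65, 13 high. Round post 12 thick at x 82, y 0, with a carriage block (24 wide, z 110 to 134) and a thumb screw on its right
- fence (a point): middle of the line where the fence's front face meets the blade seat, at (-17, 0, 75). Seat: level pad x -42 to -17, y -50 to 50, top z 75. Fence: straight bar x -17 to 18, y -50 to 50, top z 83. The knife belongs flat on the seat, blade pointing to +y, edge to -x, spine touching the fence, its bolster (front end of the handle) just clear of the seat's right end (y -50)
- handle_rest (a point): top middle of the rubber handle rest, at (-30, -105, 67.75): pad 14 wide (x), 40 long (y) on a thin stem, free at both sides for fingers. With the knife's spine at the fence and its handle here, the knife's origin is at (-30, -110, 67.75) with its x axis along the sharpener's +y; its y may be -140 to -99
- eyelet (a point): centre of the brass eyelet on the post, at (81.6, 0, 160.1): a fixed ring of 13 bore, 21 outside, 7 thick, bore axis rising 22 degrees towards +x in the sharpener's x-z plane. A 7 mm rod passes tilted up to about 30 degrees from the bore axis. Nothing stands behind it for 100 mm
- keeper (a joint): blade keeper, a steel slide 19.5 wide lying flush in the fence's top at y -30. 0 = open (drawn back), 0.012 = closed, its tongue 8 mm over the blade with 1 mm gap. It moves to the sharpener's -x (towards the robot) as the value grows. A spring holds it at either end: it takes about 4 N to start it, and past the middle it snaps on
- keeper_ridge (a point): top middle of the keeper's red thumb ridge: 18 wide (y), 4 thick (x), standing 7.5 above the flush plate and fence top (z 83). At (5, -30, 90.5) when open; push its rear (+x) face towards -x. Behind it plate and fence are level for 11 mm, then free air
- knife: knife 225 long, 0.17 kg, lying flat on the bench. Origin under the middle of the handle; x to the tip, y to the edge side, z up. Dark wooden handle x -52.5 to 52.5, y -13 to 13, z 0 to 18, flat sided. Blade x 52.5 to 172.5, spine at y -13, edge at y 15, 3.5 thick with a 4 mm edge bevel, underside at z 7.25 (the handle's is lower by that). Balances at about x 30
- knife_edge (a point): point in the middle of the knife's straight cutting edge, at (105, 15, 9) in the knife's frame; the edge is straight from x 62 to 150
- hone_dark: the hone to use: nearly black stone under a carrier with a black grip, with a steel guide rod, 0.23 kg, lying stone down. Origin under the middle of the stone; x along the rod to its tip, z up. Carrier and stone: flat-sided bar x -50 to 58, 24 wide, 40 high (stone the lowest 12, x -50 to 50). Rod 7 thick, axis at z 22, from x 58 to its round tip at x 205. Balances at about x 23
- hone_dark_tip (a point): round tip of the dark hone's rod, at (205, 0, 22) in the hone's frame. With the stone lying on the knife's edge and the rod in the eyelet, the rod rises about 25 degrees towards the post, and the hone stays there by itself (the abrasive grips, friction about 1.2)
- hone_pale: the same hone with a cream-white stone and a blue grip, same frame and sizes; not wanted, leave it lying. The two hones lie side by side on the robot's left, about 100 apart, rods pointing away from the robot; which is which varies
- oil_bottle: black plastic bottle, 48 round, 170 high, standing at the back; origin under its centre

How it is judged (in metres and radians):
On the way, in this order (a step that is already met when the one before it is completed fails the run):
1. the knife lies flat on the seat and handle rest, spine against the fence (x of knife_edge in the frame of sharpener between -0.0495 and -0.041 m and y of knife in the frame of sharpener between -0.142 and -0.097 m and z of knife_edge in the frame of sharpener between 0.0735 and 0.08 m and angle between the x axis of knife and the y axis of sharpener, either way round below 0.09 rad and angle between knife's own z axis and vertical below 0.06 rad), for 0.2 s.
2. the keeper is closed over the blade (all of step 1 and value of joint keeper above 0.01 m), for 0.2 s.
3. the rod of the dark hone is through the eyelet (value of joint keeper above 0.01 m and x of eyelet in the frame of hone_dark between 0.06 and 0.195 m and y of eyelet in the frame of hone_dark between -0.005 and 0.005 m and z of eyelet in the frame of hone_dark between 0.017 and 0.027 m), for 0.1 s.
4. the dark stone lies on the knife's edge with its rod in the eyelet (all of step 1 and all of step 3 and z of knife_edge in the frame of hone_dark between -0.003 and 0.003 m and x of knife_edge in the frame of hone_dark between -0.048 and 0.048 m and contact force between hone_dark and knife above 0.3 N), for 0.2 s.
At the end, for the whole second after the job is handed in: Knife flat on seat and rest, spine within 4 mm of the fence and within 5 degrees of it, keeper past 10 of its 12 mm, dark hone's rod at least 10 mm through the eyelet, its stone touching the edge (within 3 mm of its face), all at rest (all of step 4 and linear speed of each of hone_dark, knife below 0.02 m/s).
It fails at once if the stone is pressed on the knife with more than 25 N (contact force between hone_dark and knife above 25 N).
It fails at once if the pale hone is moved more than 30 mm (distance of hone_pale from where it was at the start of the episode above 0.03 m).
It fails at once if the oil bottle is moved more than 30 mm or knocked over (distance of oil_bottle from where it was at the start of the episode above 0.03 m or angle between oil_bottle's own z axis and vertical above 0.5 rad).
It also fails if it takes over 64 s, if anything falls off the work surface, if the arm or the gripper's body presses on something with over 40 N, if the wrist force passes 120 N, or if a joint passes its speed limit or range.

## Robot

A 6-joint arm with a two-finger parallel gripper is mounted at the origin on a cart in front of the work surface, level with it; the furniture and walls round the work are solid. World frame = base frame: x ahead of the robot, y to its left, z up, the work surface at z = 0. Lengths are in m, angles in degrees, forces in N, time in s.
With the tool pointing down it reaches from about 0.4 to 0.825 m from the base axis. Payload 7 kg.
Tool frame: the origin (TCP) lies at the very end of the fingers, on their centre line; the grasp point (between the pads) lies r.grip_depth behind it (r.grip_depth is the distance from the TCP to the grasp point, in m); z points along the fingers, y is the direction in which the jaws open and shut (so a half turn about z gives the same grasp; the last joint's range is limited). The gripper opens to 88 mm and grips with 3 to 60 N. Pads are 19 mm wide; open, the fingers measure 130 mm over their backs; the gripper's body (78 mm by 193 mm) begins 47 mm behind the grasp point.
Start: joints at [-50.3, 20.546, 0.682, 0, -70.136, -16.507], TCP at [0.266, -0.62, 0.227] pointing down, gripper open.
Joint ranges: [-176.03, 176.03], [-82.01, 121.73], [-58.28, 71.71], [-173.87, 95.51], [-174.79, -0.11], [-173.66, 173.66]. Speed limits (degrees/s): [136.94, 136.94, 172.46, 180, 180, 180].

## Interface

Orientations are given as [roll, pitch, yaw] about the fixed x, y, z axes, in that order (R = Rz(yaw) Ry(pitch) Rx(roll)).
In Python, from plant import r gives the robot as it stands. The module is installed in compiled form; this text tells all that it offers.
- The arm moves only by the tool step_arm, never from a script. Its argument "increments" is a list of rows, each a list of 3 entries, a list of its own where there are three numbers: the shift along the tool's x, y, z in m, then the turn, a rotation vector about the tool's x, y, z in rad, then the closure, from 0 (fully open) to 1 (shut). In form: [[[x, y, z], [wx, wy, wz], grip], ...]. A call has 1 to 10 rows; each row is the pose to reach, as a shift and turn from the pose commanded when the call began, along the tool's axes at that moment; what a row does not reach only later rows make up. A row lasts 1/10 s, in which the tool goes at most 50 mm and 8.59 degrees, less where a joint would pass 70% of its speed; a pose out of reach is approached as far as the arm can. A call with a gripper value outside its range is refused whole. The fingers move at their own pace and stop on an object; "force" is the grip in N (left out, the last holds). Time passes only in rows, so rows that repeat a pose let the fingers close. It gives the time, the measured TCP pose, the force and the opening at its end, in the units of the state.
- r.get_state(): the state, without advancing time (a new reading comes with each control period).
- r.capture(name): name is "scene" or "top" or "wrist"; returns a dict with "color" (420x560x3 uint8, red, green, blue), "intrinsics" (3x3 intrinsics, pixels), "rvec" (rotation vector, rad) and "tvec" (3), from world to camera coordinates, as OpenCV has them; the wrist camera has in their place "T_tool_cam" (4x4, takes a point from camera to tool coordinates, whose origin is the TCP and whose axes are the flange's). Camera axes: x right, y down, z forward; pixel columns grow to the right and rows downward; lengths in m; the calibration is good to about 2 mm. A picture is of the moment at which its call begins: read the wrist's pose just before it. There is no depth.
- r.close_job(): hands the job in, once; it reports no verdict.
The state is a dict: "time_s": time; "joints": joint angles; "qd": joint speeds; "joint_torque": joint torques, N m; "tcp_pos": TCP position; "eef_rot": TCP orientation; "contact_force": force on the tool from outside, world axes, zero at the start; "moment": the same for the moment, N m; "gripper_width": finger opening in m.
Only numpy, scipy, OpenCV 4.12 (cv2) and the standard library are available. Lean on these libraries where they do the work, as an engineer would, in place of code of your own. Each camera call takes 0.05 s, during which the arm holds its last target.

## Working session

There is one attempt and no reset: what is moved stays moved. The work goes in short steps, Python scripts to look and compute and a tool call to move; the robot and the scene stay as the last step left them, time stands still between calls to the robot, and variables do not carry over. Pictures are saved under pics/ and viewed, and the job is handed in when it is done.

Besides the shell and the picture viewer there is one more tool, called by a JSON object that holds its "name" and its "arguments". step_arm: Moves the arm, as the interface text tells. Its arguments: {"type":"object","properties":{"increments":{"type":"array","items":{"type":"array"}},"force":{"type":"number"}},"required":["increments"]}

```bash
ls; mkdir -p pics; python3 - <<'E'
from plant import r
import cv2
print(r.get_state(), r.grip_depth)
for n in ("scene","top","wrist"):
    c=r.capture(n); cv2.imwrite(f"pics/{n}0.png",c["color"][:,:,::-1])
    print(n,c["intrinsics"].tolist(),{k:c[k].tolist() for k in c if k in("rvec","tvec","T_tool_cam")})
E
```

```text
pics
{'time_s': 0.0, 'joints': array([-5.03003167e+01,  2.05911918e+01,  6.34014637e-01, -2.10331417e-02,
       -7.01354157e+01, -1.65071646e+01]), 'qd': array([-0.08483321, -0.05127667,  0.01108325,  0.03841091, -0.04443698,
        0.0218781 ]), 'joint_torque': array([ 1.02642527e-03, -5.82721782e+01,  2.93051291e+01,  6.99727848e+00,
        6.74785028e-03, -1.34798138e-04]), 'tcp_pos': array([ 0.26562134, -0.62000929,  0.22562439]), 'eef_rot': array([ 1.79905605e+02, -7.35399417e-03, -1.56814638e+02]), 'contact_force': array([0.17592919, 0.06374777, 0.22778106]), 'moment': array([0.03817724, 0.00119088, 0.05133481]), 'gripper_width': 0.0876549111537627} 0.0188
scene [[415.532459239124, 0.0, 279.02686605185994], [0.0, 415.532459239124, 208.4555236827259], [0.0, 0.0, 1.0]] {'rvec': [0.9960056306450701, -2.288118664504593, 1.2191044930971981], 'tvec': [0.40423791088308303, 0.33299530207395905, 0.8780938554917354]}
top [[459.88942400430756, 0.0, 271.1025459270398], [0.0, 459.88942400430756, 213.00041388050266], [0.0, 0.0, 1.0]] {'rvec': [2.143892436136992, -2.096111279283592, 0.2090883109781042], 'tvec': [-0.008662078958896832, 0.5939707317938835, 1.0314561715307835]}
wrist [[294.1229488875103, 0.0, 276.8938141658508], [0.0, 294.1229488875103, 211.1612413787182], [0.0, 0.0, 1.0]] {'T_tool_cam': [[0.0005771578256087528, -0.9625236143469709, -0.2711972690004238, 0.0733368263900147], [0.9999997891296036, 0.00047479069081252155, 0.00044307397551199875, -0.0001728356631202077], [-0.0002977072256376873, -0.27119746753656054, 0.9625236854083976, -0.158661664186363], [0.0, 0.0, 0.0, 1.0]]}
```

View pics/scene0.png

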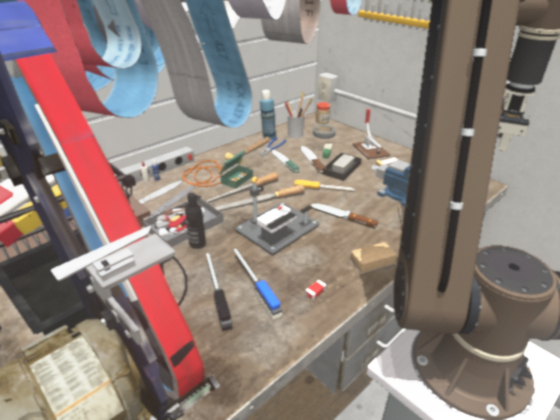

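View pics/top0.png

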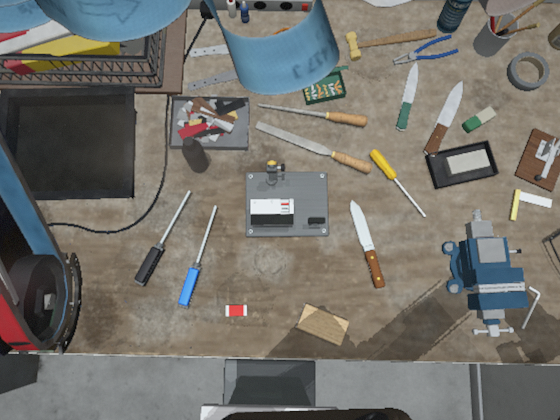

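View pics/wrist0.png

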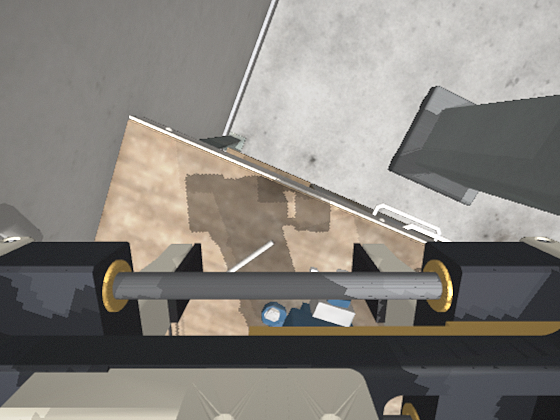

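The top view shows the sharpener at about (287,205) and the knife at about (367,245), tip up. The dark hone is at (160,240), the blue hone at (197,260) and the bottle at (195,155). I'll zoom in next.

```bash
cat > h.py <<'E'
from plant import r
import numpy as np, cv2
from scipy.spatial.transform import Rotation as Ro
def cam(n):
    s=r.get_state(); c=r.capture(n); K=c["intrinsics"]
    if n=="wrist":
        T=np.eye(4);T[:3,:3]=Ro.from_euler('xyz',s["eef_rot"],degrees=True).as_matrix();T[:3,3]=s["tcp_pos"]
        T=T@c["T_tool_cam"]; R=T[:3,:3].T; t=-R@T[:3,3]
    else:
        R=Ro.from_rotvec(np.ravel(c["rvec"])).as_matrix(); t=np.ravel(c["tvec"])
    return c["color"],K,R,t
def ray(C,uv,z):
    _,K,R,t=C; uv=np.atleast_2d(np.array(uv,float))
    d=np.c_[uv,np.ones(len(uv))]@np.linalg.inv(K).T@R; o=-R.T@t
    return o+d*((z-o[2])/d[:,2])[:,None]
def proj(C,P):
    _,K,R,t=C; q=(np.atleast_2d(P)@R.T+t)@K.T; return q[:,:2]/q[:,2:]
def tri(Cs,uvs):
    A=[];b=[]
    for C,uv in zip(Cs,uvs):
        o=-C[2].T@C[3]; d=C[2].T@np.linalg.inv(C[1])@np.array([*uv,1.]); d/=np.linalg.norm(d)
        M=np.eye(3)-np.outer(d,d);A.append(M);b.append(M@o)
    x=np.linalg.solve(sum(A),sum(b)); return x
def crop(C,x0,y0,x1,y1,f,name):
    im=C[0][y0:y1,x0:x1,::-1]; cv2.imwrite("pics/"+name,cv2.resize(im,None,fx=f,fy=f,interpolation=cv2.INTER_NEAREST))
E
python3 - <<'E'
from h import *
C=cam("top")
crop(C,235,150,395,300,5,"t1.png"); crop(C,125,180,235,310,4.5,"t2.png")
for uv in [(287,205),(367,245),(160,240),(197,260)]: print(ray(C,uv,0.0)[0].round(3))
S=cam("scene"); crop(S,190,170,390,325,4,"s1.png")
print(-C[2].T@C[3],-S[2].T@S[3])
E
```

```text
[ 0.627 -0.035  0.   ]
[ 0.53  -0.233  0.   ]
[0.531 0.277 0.   ]
[0.484 0.183 0.   ]
[0.38339824 0.00459863 1.12683749] [-0.10968597  0.67025564  0.76424429]
```

View pics/t1.png

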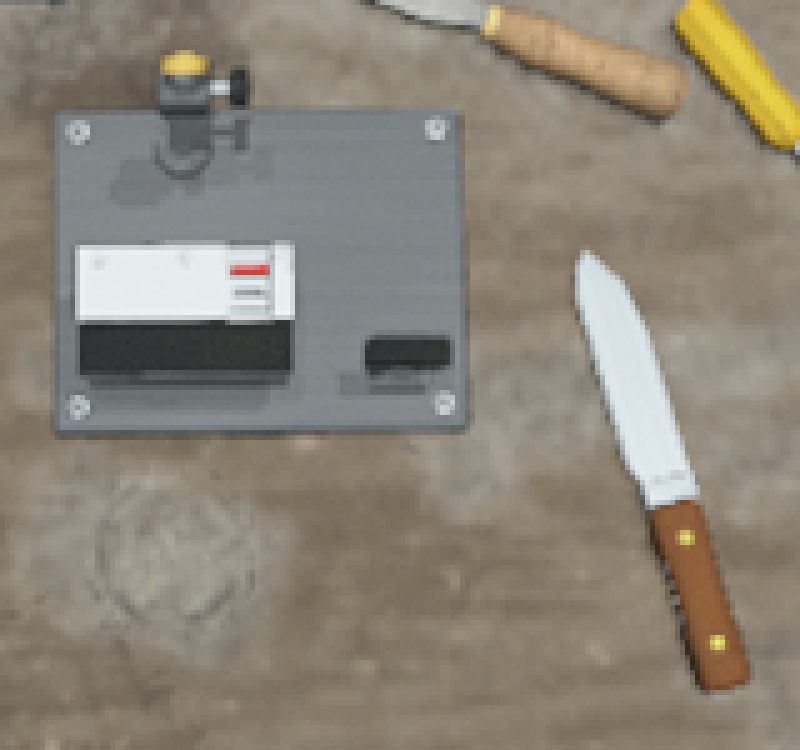

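View pics/t2.png

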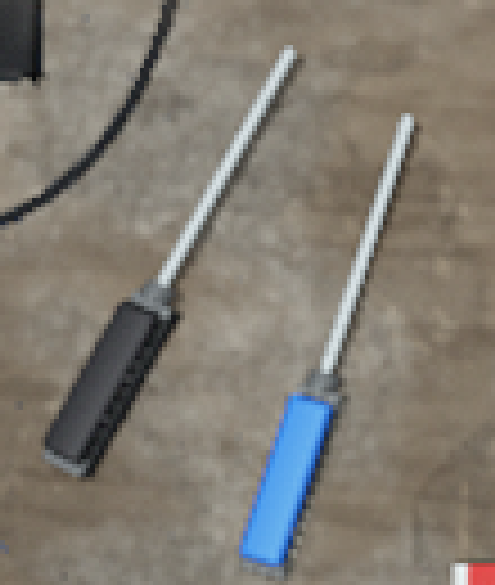

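View pics/s1.png

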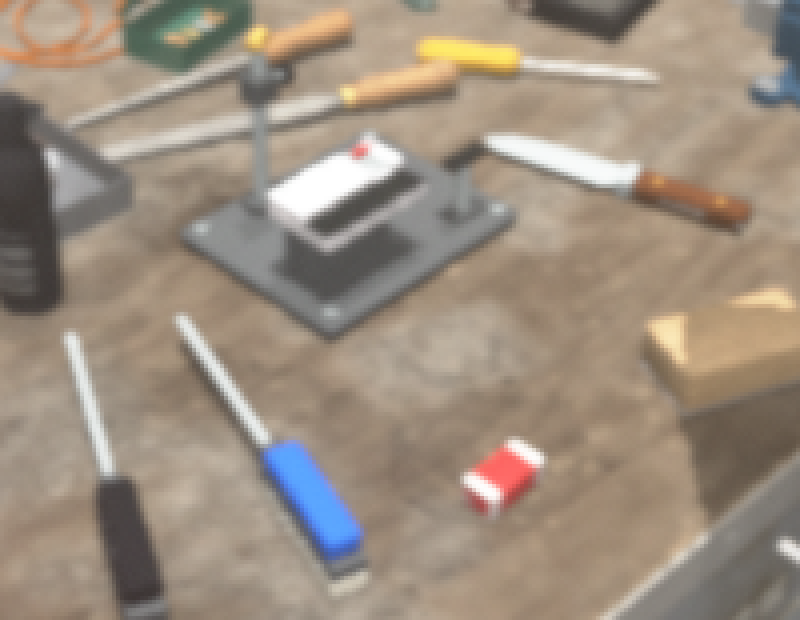

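```bash
cat > m1.py <<'E'
from h import *
def blob(m,roi):
    M=np.zeros_like(m);x0,y0,x1,y1=roi;M[y0:y1,x0:x1]=m[y0:y1,x0:x1]
    n,l,s,c=cv2.connectedComponentsWithStats(M.astype(np.uint8)); k=1+np.argmax(s[1:,4]);return l==k
def rect(C,m,z):
    ys,xs=np.nonzero(m); P=ray(C,np.c_[xs,ys],z)[:,:2]
    b=cv2.minAreaRect((P*1000).astype(np.float32)); 
    c=P.mean(0);w,v=np.linalg.eigh(np.cov(P.T)); a=v[:,1]
    return b,c,np.degrees(np.arctan2(a[1],a[0])),2*np.sqrt(3*w), len(P)
if __name__=="__main__":
    C=cam("top");im=C[0].astype(int);V=im.max(2);Sn=im.min(2);hsv=cv2.cvtColor(C[0],cv2.COLOR_RGB2HSV)
    white=(Sn>165)|((hsv[:,:,0]<8)&(hsv[:,:,1]>120)&(V>120))
    print("fence",rect(C,blob(Sn>165,(245,190,297,216)),.083))
    print("seat",rect(C,blob(V<75,(248,210,297,228)),.075))
    print("rest",rect(C,blob(V<75,(305,212,328,226)),.068))
    print("red",rect(C,blob((im[:,:,0]-im[:,:,1]>80),(275,195,297,212)),.0905))
    print("handle",rect(C,blob((im[:,:,0]-im[:,:,2]>50)&(hsv[:,:,0]<14),(355,245,390,290)),.018))
    print("blade",rect(C,blob(Sn>150,(345,195,378,253)),.0107))
    print("plate", [ray(C,(235+a/5-.5+.1,150+b/5-.5+.1),.013)[0][:2].round(4) for a,b in [(55,112),(462,110),(468,432),(55,432)]])
    print("brassTop",rect(C,blob((im[:,:,0]-im[:,:,2]>90),(262,155,280,167)),.165))
    print("black grip",rect(C,blob(V<75,(130,240,168,290)),.04))
    print("blue grip",rect(C,blob((im[:,:,2]-im[:,:,0]>80),(170,260,205,310)),.04))
E
python3 m1.py
```

```text
fence (((605.708740234375, 4.131309509277344), (33.21611404418945, 100.05903625488281), 1.3162221908569336), array([0.60551641, 0.0050664 ]), np.float64(91.1596712396784), array([0.03587889, 0.10185426]), 638)
seat (((576.4892578125, 3.4555702209472656), (23.642208099365234, 95.51905059814453), 1.3149065971374512), array([0.57625447, 0.00397818]), np.float64(92.59091421487588), array([0.02253313, 0.09900075]), 399)
rest (((575.3892211914062, -100.75846862792969), (14.257824897766113, 37.691795349121094), 1.3128509521484375), array([ 0.57651268, -0.10026689]), np.float64(94.30728349014065), array([0.014131  , 0.03960445]), 100)
red (((610.6688232421875, -26.83187484741211), (2.3604726791381836, 13.856742858886719), 1.320961594581604), array([ 0.61074734, -0.02629671]), np.float64(93.55128118748615), array([0.00420153, 0.01571319]), 13)
handle (((471.9532470703125, -247.41224670410156), (90.00503540039062, 24.118576049804688), 16.925615310668945), array([ 0.47166146, -0.24719663]), np.float64(-163.496275357332), array([0.0237032 , 0.09094351]), 313)
blade (((579.3598022460938, -216.486
[... 234 characters left out ...]
]), array([ 0.5488, -0.1361]), array([0.5442, 0.0658])]
brassTop (((685.0650634765625, 6.32602071762085), (6.809236526489258, 15.255315780639648), 1.344557523727417), array([0.68590182, 0.00689112]), np.float64(91.8113150898381), array([0.00707635, 0.01713495]), 24)
black grip (((467.45172119140625, 289.40850830078125), (32.33637237548828, 95.65677642822266), 64.61746978759766), array([0.46583521, 0.28902334]), np.float64(154.24542290455818), array([0.03683142, 0.0909879 ]), 358)
blue grip (((419.2362060546875, 194.16065979003906), (23.687557220458984, 87.5757064819336), 74.56865692138672), array([0.41891502, 0.19448241]), np.float64(164.53568962939454), array([0.02379856, 0.08749909]), 388)
```

```bash
cat >> h.py <<'E'
def d(pos,rpy,quiet=False):
    s=r.get_state();R=Ro.from_euler('xyz',s["eef_rot"],degrees=True);T=Ro.from_euler('xyz',rpy,degrees=True)
    sh=R.inv().apply(np.array(pos)-s["tcp_pos"]);rv=(R.inv()*T).as_rotvec()
    print("t",round(s["time_s"],2),"tcp",s["tcp_pos"].round(4),s["eef_rot"].round(2),"w",round(s["gripper_width"],4),"F",s["contact_force"].round(1))
    print("shift",sh.round(4).tolist(),"rot",rv.round(4).tolist(),"rows>=",round(np.linalg.norm(sh)/.05,1),round(np.degrees(np.linalg.norm(rv))/8.59,1))
E
python3 -c "
from h import *
d([.498,-.239,.16],[180,0,-163.5])"
```

```text
t 0.3 tcp [ 0.2657 -0.6203  0.2262] [ 1.7997e+02 -1.0000e-02 -1.5681e+02] w 0.0872 F [-0.2 -0.2  0.2]
shift [-0.3637, 0.259, 0.0663] rot [0.0006, -0.0001, 0.1168] rows>= 9.0 0.8
```

{"name": "step_arm", "arguments": {"increments": [[[-0.36,0.26,0.066],[0,0,0.117],0.3],[[-0.36,0.26,0.066],[0,0,0.117],0.3],[[-0.36,0.26,0.066],[0,0,0.117],0.3],[[-0.36,0.26,0.066],[0,0,0.117],0.3],[[-0.36,0.26,0.066],[0,0,0.117],0.3],[[-0.36,0.26,0.066],[0,0,0.117],0.3],[[-0.36,0.26,0.066],[0,0,0.117],0.3],[[-0.36,0.26,0.066],[0,0,0.117],0.3],[[-0.36,0.26,0.066],[0,0,0.117],0.3],[[-0.36,0.26,0.066],[0,0,0.117],0.3]], "force": 30}}

```text
time_s: 1.3
tcp_pos: [0.4965, -0.2355, 0.1599]
eef_rot: [180.0, 0.0, -163.2]
contact_force: [-0.3, -0.5, 0.2]
gripper_width: 0.0613
```

```bash
python3 -c "
from h import *
d([.498,-.239,.16],[180,0,-163.5])
W=cam('wrist'); crop(W,0,0,560,420,1.4,'w1.png')
print(proj(W,[[.4285,-.2605,.018],[.479,-.245,.018],[.529,-.23,.018],[.644,-.195,.0107]]).round(0))
"
```

```text
t 1.3 tcp [ 0.4965 -0.2355  0.1599] [ 179.97    0.   -163.23] w 0.0613 F [-0.3 -0.5  0.2]
shift [-0.0004, -0.0037, -0.0002] rot [0.0005, 0.0, 0.0047] rows>= 0.1 0.0
[[273. 129.]
 [273. 182.]
 [273. 230.]
 [274. 322.]]
```

View pics/w1.png

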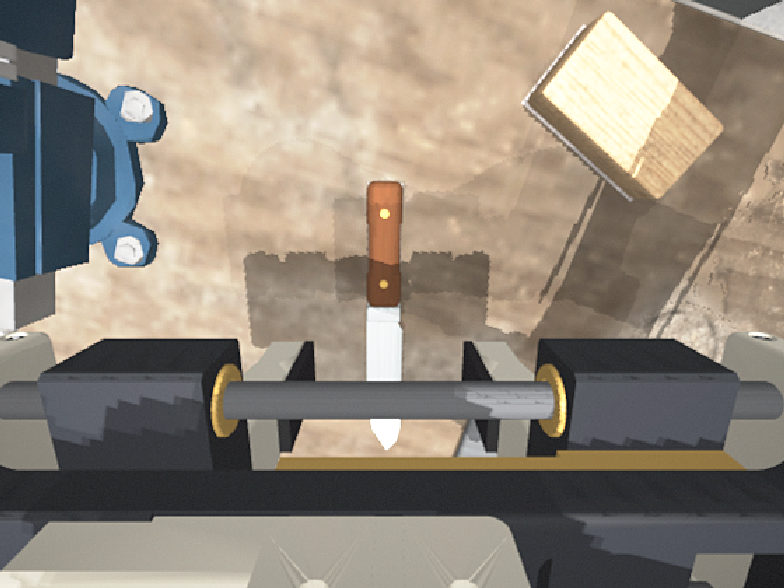

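The wrist view shows the knife upright at column 275, with the handle's butt at row 129 where I predicted row 129. The gripper is aligned, so I'll descend and grasp.

{"name": "step_arm", "arguments": {"increments": [[[0,-0.0015,0.05],[0,0,0.003],0.3],[[0,-0.0015,0.1],[0,0,0.003],0.3],[[0,-0.0015,0.14],[0,0,0.003],0.3],[[0,-0.0015,0.157],[0,0,0.003],0.3],[[0,-0.0015,0.157],[0,0,0.003],0.3],[[0,-0.0015,0.157],[0,0,0.003],0.9],[[0,-0.0015,0.157],[0,0,0.003],0.9],[[0,-0.0015,0.157],[0,0,0.003],0.9],[[0,-0.0015,0.157],[0,0,0.003],0.9],[[0,-0.0015,0.157],[0,0,0.003],0.9]], "force": 50}}

```text
time_s: 2.35
tcp_pos: [0.4948, -0.2412, 0.0038]
eef_rot: [-180.0, 0.0, -163.7]
contact_force: [-0.5, 1.9, 0.8]
gripper_width: 0.0266
```

{"name": "step_arm", "arguments": {"increments": [[[0,0,-0.02],[0,0,0],1],[[0,0,-0.05],[0,0,0],1],[[0,0,-0.09],[0,0,0],1],[[0,0,-0.13],[0,0,0],1],[[0,0,-0.16],[0,0,0],1],[[0,0,-0.18],[0,0,0],1],[[0,0,-0.18],[0,0,0],1]]}}

```text
time_s: 3.05
tcp_pos: [0.4963, -0.2414, 0.1869]
eef_rot: [-179.9, 0.3, -163.7]
contact_force: [-0.5, 0.3, -2.5]
gripper_width: 0.0253
```

```bash
python3 -c "
from h import *
W=cam('wrist'); crop(W,0,0,560,420,1.4,'w2.png')
C=cam('top'); crop(C,300,180,440,300,5,'t3.png')
d([.5755,-.09,.18],[180,0,-88.6])
"
```

```text
t 3.15 tcp [ 0.4944 -0.2408  0.1833] [ 1.7997e+02  3.0000e-02 -1.6370e+02] w 0.0258 F [-0.4  0.2 -2.1]
shift [-0.1202, 0.122, 0.0034] rot [0.0001, 0.0007, -1.3107] rows>= 3.4 8.7
```

View pics/w2.png

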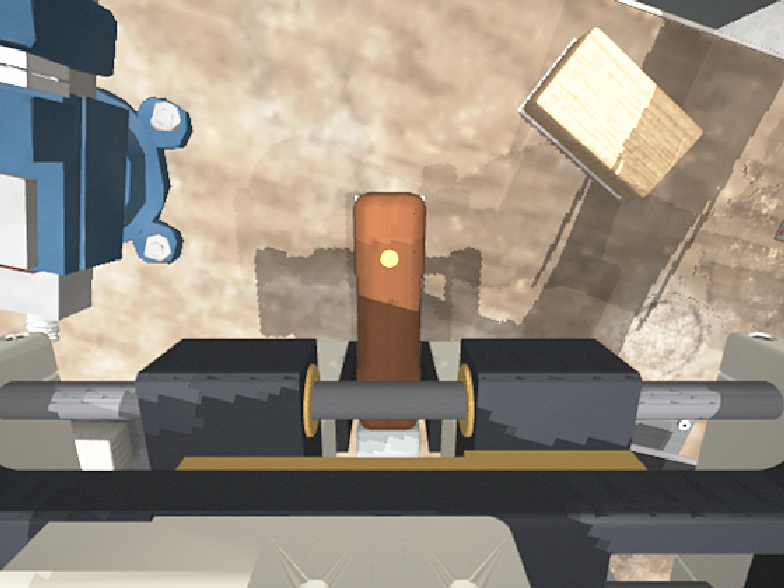

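```bash
python3 -c "
from h import *
W=cam('wrist');s=r.get_state();R=Ro.from_euler('xyz',s['eef_rot'],degrees=True)
for uv in [(278.6,137.9),(279,305)]:
  p=ray(W,uv,s['tcp_pos'][2]+.0142)[0];print(R.inv().apply(p-s['tcp_pos']))
"
```

```text
[ 0.06850018  0.00050293 -0.01412583]
[-0.02295162  0.00092527 -0.0142237 ]
```

View pics/t3.png

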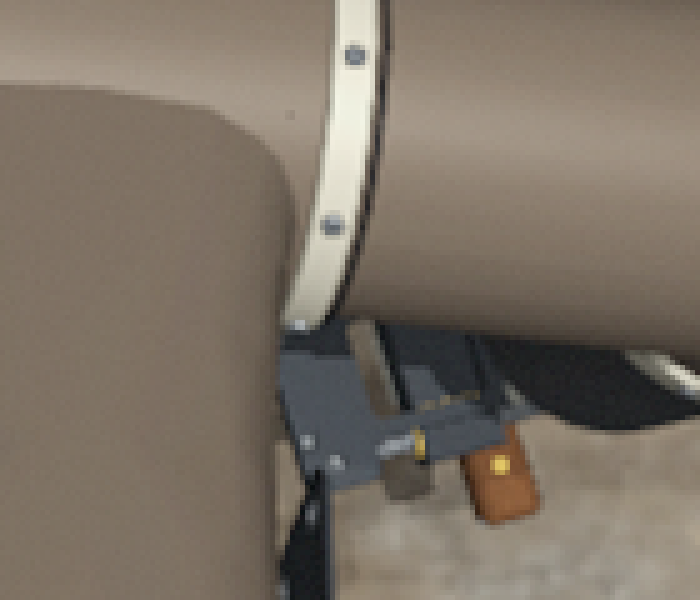

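```bash
python3 -c "
from h import *
d([.5755,.05,.23],[180,0,-88.6])
"
```

```text
t 3.2 tcp [ 0.494  -0.2408  0.1826] [ 1.7994e+02 -6.0000e-02 -1.6370e+02] w 0.0256 F [-1.   0.4 -1.7]
shift [-0.1598, 0.2562, -0.0473] rot [0.0016, -0.0002, -1.3107] rows>= 6.1 8.7
```

{"name": "step_arm", "arguments": {"increments": [[[0,0.01,-0.02],[0,0,-0.08],1],[[-0.015,0.035,-0.047],[0,0,-0.2],1],[[-0.03,0.065,-0.047],[0,0,-0.34],1],[[-0.05,0.095,-0.047],[0,0,-0.48],1],[[-0.07,0.13,-0.047],[0,0,-0.62],1],[[-0.09,0.16,-0.047],[0,0,-0.76],1],[[-0.11,0.19,-0.047],[0,0,-0.9],1],[[-0.13,0.22,-0.047],[0,0,-1.05],1],[[-0.15,0.245,-0.047],[0,0,-1.19],1],[[-0.16,0.256,-0.047],[0,0,-1.31],1]]}}

```text
time_s: 4.2
tcp_pos: [0.5764, 0.0518, 0.2284]
eef_rot: [179.8, -0.0, -88.2]
contact_force: [-0.2, -0.3, -2.0]
gripper_width: 0.0254
```

{"name": "step_arm", "arguments": {"increments": [[[0,0,0],[0,0,0],1],[[0,0,0],[0,0,0],1]]}}

```text
time_s: 4.4
tcp_pos: [0.5756, 0.0495, 0.2288]
eef_rot: [179.8, -0.1, -88.7]
contact_force: [-1.2, -0.7, -1.5]
gripper_width: 0.0255
```

```bash
python3 -c "
from h import *
d([.5755,.05,.23],[180,0,-88.6])
W=cam('wrist'); crop(W,0,0,560,420,1.4,'w3.png')
"
```

```text
t 4.4 tcp [0.5756 0.0495 0.2288] [ 1.7983e+02 -6.0000e-02 -8.8710e+01] w 0.0255 F [-1.2 -0.7 -1.5]
shift [-0.0005, 0.0001, -0.0012] rot [0.003, -0.001, -0.0018] rows>= 0.0 0.0
```

View pics/w3.png

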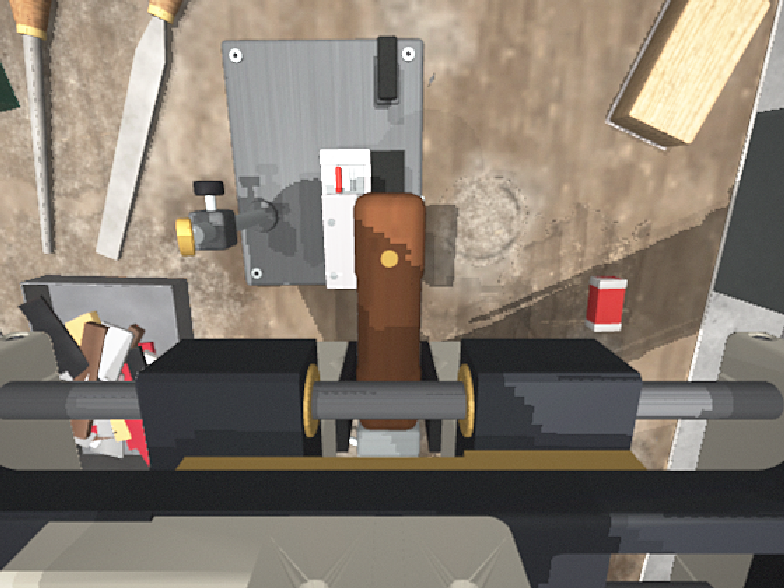

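```bash
cat > m2.py <<'E'
from h import *
from m1 import blob,rect
W=cam('wrist')
crop(W,140,20,300,210,3.1,'w3z.png')
f=1.4
def P(name,u,v,z): print(name,ray(W,(u/f-.5+.36,v/f-.5+.36),z)[0].round(4))
for a in [("fenceFL? (18,-50)",321,150,.083),("(-17,-50)",371,150,.083),("(18,50)",326,288,.083)]: P(*a)
for a in [("plate 105,-140",222,40,.013),("plate -60,-140",423,38,.013),("plate 105,65",249,285,.013)]:P(*a)
im=W[0].astype(int);V=im.max(2)
print("rest",rect(W,blob(V<60,(262,20,292,80)),.06775))
print("red",rect(W,blob(im[:,:,0]-im[:,:,1]>80,(230,115,252,140)),.0905))
print("brass",rect(W,blob((im[:,:,0]-im[:,:,2]>80),(122,150,142,190)),.160))
E
python3 m2.py
```

```text
fenceFL? (18,-50) [ 0.6239 -0.0433  0.083 ]
(-17,-50) [ 0.5889 -0.0441  0.083 ]
(18,50) [0.6222 0.0564 0.083 ]
plate 105,-140 [ 0.7124 -0.1296  0.013 ]
plate -60,-140 [ 0.5507 -0.1347  0.013 ]
plate 105,65 [0.7046 0.0736 0.013 ]
rest (((579.198486328125, -98.62679290771484), (11.95162296295166, 38.76404571533203), 1.322609543800354), array([ 0.57917742, -0.09677068]), np.float64(92.32805509568969), array([0.0179692 , 0.04689319]), 129)
red (((611.6072998046875, -23.674808502197266), (16.89357566833496, 3.90286922454834), 89.50149536132812), array([ 0.61129903, -0.02355135]), np.float64(90.91500019707136), array([0.00395427, 0.01707559]), 74)
brass (((688.2926635742188, 8.713479995727539), (8.706721305847168, 20.147367477416992), 2.135153293609619), array([0.6881813 , 0.00848341]), np.float64(91.69094173270453), array([0.00836358, 0.01984244]), 285)
```

View pics/w3z.png

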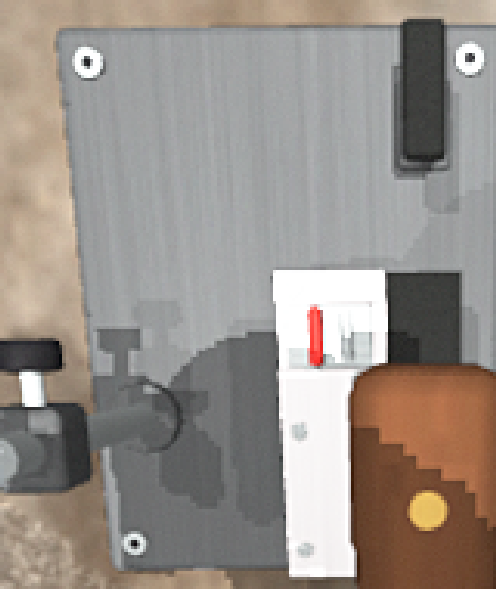

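```bash
python3 -c "
from h import *
d([.5743,-.091,.10],[180,0,-88.5])
"
```

```text
t 4.5 tcp [0.5757 0.0488 0.2297] [ 1.7991e+02 -3.0000e-02 -8.8750e+01] w 0.0254 F [ 0.7  0.1 -2.7]
shift [0.1397, 0.0043, 0.1298] rot [0.0016, -0.0005, -0.0044] rows>= 3.8 0.0
```

{"name": "step_arm", "arguments": {"increments": [[[0.02,0.002,0],[0,0,-0.004],1],[[0.05,0.004,0],[0,0,-0.004],1],[[0.085,0.004,0],[0,0,-0.004],1],[[0.12,0.004,0.02],[0,0,-0.004],1],[[0.14,0.004,0.05],[0,0,-0.004],1],[[0.14,0.004,0.09],[0,0,-0.004],1],[[0.14,0.004,0.12],[0,0,-0.004],1],[[0.14,0.004,0.13],[0,0,-0.004],1],[[0.14,0.004,0.13],[0,0,-0.004],1],[[0.14,0.004,0.13],[0,0,-0.004],1]]}}

```text
time_s: 5.5
tcp_pos: [0.5767, -0.0907, 0.102]
eef_rot: [-179.9, -0.0, -88.4]
contact_force: [0.5, 0.0, -1.4]
gripper_width: 0.0254
```

```bash
python3 -c "
from h import *
d([.5743,-.091,.0725],[180,0,-88.5])
S=cam('scene'); crop(S,230,170,330,260,7,'s2.png')
C=cam('top'); crop(C,230,150,350,250,6,'t4.png')
"
```

```text
t 5.5 tcp [ 0.5767 -0.0907  0.102 ] [-1.7989e+02 -2.0000e-02 -8.8400e+01] w 0.0254 F [ 0.5  0.  -1.4]
shift [0.0002, 0.0025, 0.0295] rot [-0.0018, -0.0003, 0.0018] rows>= 0.6 0.0
```

View pics/s2.png

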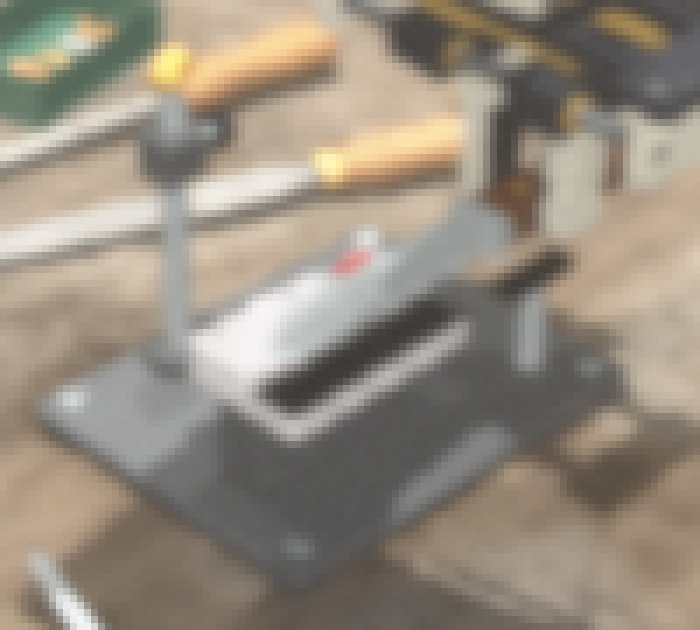

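View pics/t4.png

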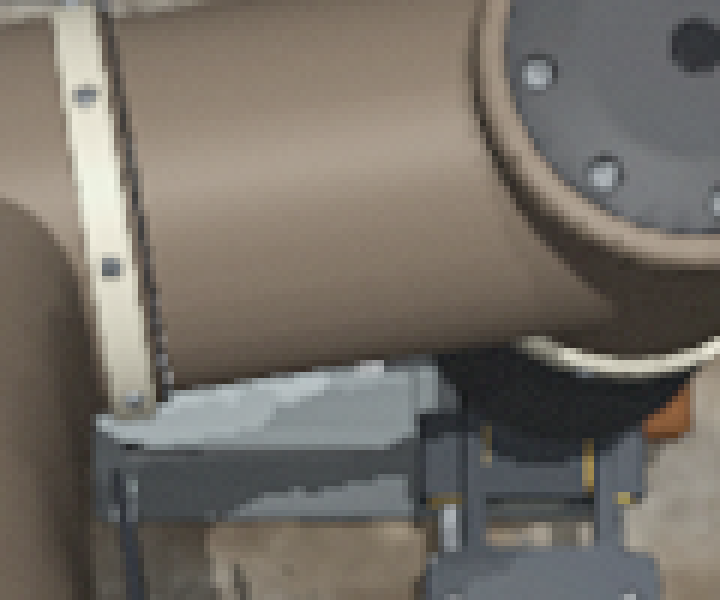

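{"name": "step_arm", "arguments": {"increments": [[[0,0.0025,0],[-0.002,0,0.002],1],[[0,0.0025,0.01],[-0.002,0,0.002],1],[[0,0.0025,0.02],[-0.002,0,0.002],1],[[0,0.0025,0.0275],[-0.002,0,0.002],1],[[0,0.0025,0.0275],[-0.002,0,0.002],1],[[0,0.0025,0.0275],[-0.002,0,0.002],1]]}}

```text
time_s: 6.2
tcp_pos: [0.573, -0.0906, 0.0723]
eef_rot: [179.8, -0.0, -88.5]
contact_force: [-0.3, 0.4, -1.1]
gripper_width: 0.0254
```

```bash
python3 -c "
from h import *
d([.5743,-.091,.0722],[180,0,-88.5])
S=cam('scene'); crop(S,230,170,330,260,7,'s3.png')
"
```

```text
t 6.2 tcp [ 0.573  -0.0906  0.0723] [ 1.7982e+02 -1.0000e-02 -8.8510e+01] w 0.0254 F [-0.3  0.4 -1.1]
shift [0.0004, -0.0013, 0.0001] rot [0.0031, -0.0002, -0.0001] rows>= 0.0 0.0
```

View pics/s3.png

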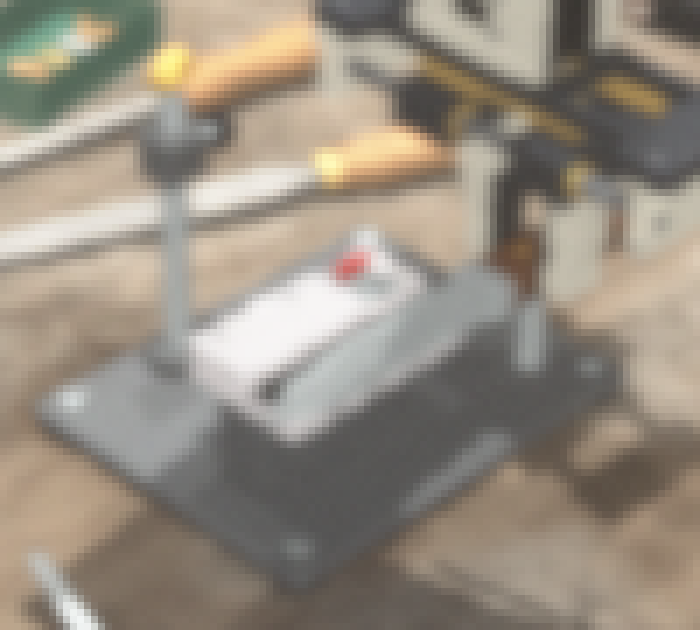

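The blade now lies just in front of the fence, over the black seat. I'll push it gently to the fence.

{"name": "step_arm", "arguments": {"increments": [[[0,-0.001,0],[0,0,0],1],[[0,-0.002,0],[0,0,0],1],[[0,-0.003,0],[0,0,0],1],[[0,-0.0035,0],[0,0,0],1],[[0,-0.0035,0],[0,0,0],1]]}}

```text
time_s: 6.75
tcp_pos: [0.5768, -0.0905, 0.0731]
eef_rot: [179.9, -0.0, -88.5]
contact_force: [-0.0, -0.1, -1.0]
gripper_width: 0.0253
```

{"name": "step_arm", "arguments": {"increments": [[[0,-0.001,0.0005],[0,0,0],1],[[0,-0.0015,0.0005],[0,0,0],1],[[0,-0.002,0.001],[0,0,0],1],[[0,-0.002,0.001],[0,0,0],1]]}}

```text
time_s: 7.15
tcp_pos: [0.5784, -0.0905, 0.0719]
eef_rot: [179.8, -0.0, -88.5]
contact_force: [-1.2, 0.2, -0.8]
gripper_width: 0.0255
```

```bash
python3 -c "
from h import *
d([.5773,-.091,.0715],[180,0,-88.5])
S=cam('scene'); crop(S,230,170,330,260,7,'s4.png')
"
```

```text
t 7.15 tcp [ 0.5784 -0.0905  0.0719] [179.85  -0.   -88.51] w 0.0255 F [-1.2  0.2 -0.8]
shift [0.0005, 0.0011, 0.0004] rot [0.0027, -0.0, -0.0001] rows>= 0.0 0.0
```

View pics/s4.png

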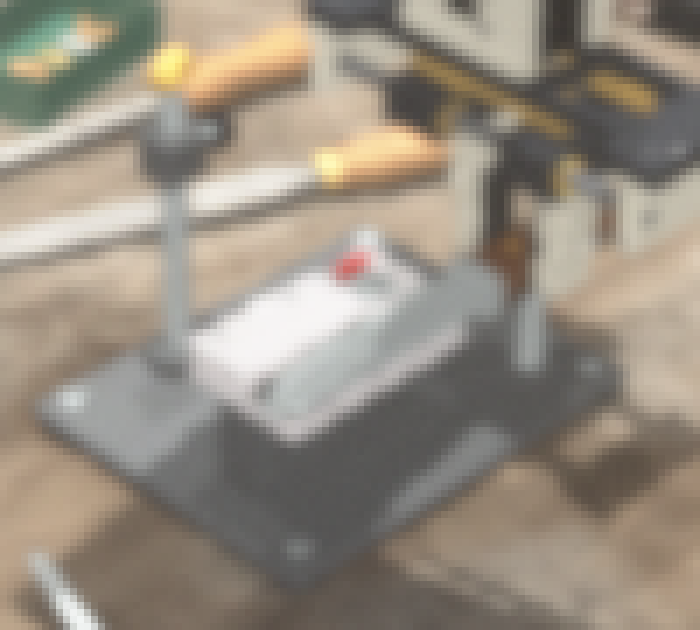

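{"name": "step_arm", "arguments": {"increments": [[[0,-0.001,0],[0,0,0],1],[[0,-0.002,0.0],[0,0,0],1],[[0,-0.002,0.0],[0,0,0],1]]}}

```text
time_s: 7.5
tcp_pos: [0.5791, -0.0906, 0.0717]
eef_rot: [179.7, -0.0, -88.5]
contact_force: [-6.4, 0.0, 2.4]
gripper_width: 0.0253
```

{"name": "step_arm", "arguments": {"increments": [[[0,0.0005,0.0005],[0,0,0],1],[[0,0.001,0.001],[0,0,0],1],[[0,0.001,0.001],[0,0,0],0.9],[[0,0.001,0.001],[0,0,0],0.5],[[0,0.001,0.001],[0,0,0],0.4],[[0,0.001,0.001],[0,0,0],0.4],[[0,0.001,0.001],[0,0,0],0.4]], "force": 10}}

```text
time_s: 8.2
tcp_pos: [0.5802, -0.0904, 0.0711]
eef_rot: [179.9, 0.0, -88.5]
contact_force: [-0.5, -0.3, -0.2]
gripper_width: 0.0503
```

```bash
python3 -c "
from h import *
d([.5773,-.091,.18],[180,0,-88.5])
"
```

```text
t 8.2 tcp [ 0.5802 -0.0904  0.0711] [179.92   0.   -88.51] w 0.0503 F [-0.5 -0.3 -0.2]
shift [0.0006, 0.003, -0.1089] rot [0.0013, 0.0001, -0.0002] rows>= 2.2 0.0
```

{"name": "step_arm", "arguments": {"increments": [[[0,0.002,-0.04],[0,0,0],0.4],[[0,0.003,-0.09],[0,0,0],0.4],[[-0.03,0.003,-0.13],[0,0,0],0.5],[[-0.08,0.003,-0.15],[0,0,0],0.7],[[-0.12,0.003,-0.15],[0,0,0],0.9],[[-0.14,0.003,-0.15],[0,0,0],1],[[-0.14,0.003,-0.15],[0,0,0],1],[[-0.14,0.003,-0.15],[0,0,0],1]]}}

```text
time_s: 9.0
tcp_pos: [0.5734, 0.0498, 0.221]
eef_rot: [179.9, -0.0, -88.4]
contact_force: [0.1, -1.0, 0.8]
gripper_width: 0.0097
```

```bash
python3 -c "
from h import *
W=cam('wrist'); crop(W,130,10,330,240,2.6,'w4.png')
import pickle; pickle.dump(W,open('w4.pkl','wb'))
S=cam('scene'); crop(S,230,170,330,260,7,'s5.png')
d([.6235,-.0235,.12],[180,0,-178.5])
"
```

```text
t 9.1 tcp [0.5734 0.0489 0.2209] [ 1.7987e+02 -1.0000e-02 -8.8540e+01] w 0.0031 F [-0.6 -0.4  0.1]
shift [0.0736, -0.0485, 0.1008] rot [0.0017, -0.0019, 1.5701] rows>= 2.7 10.5
```

View pics/w4.png

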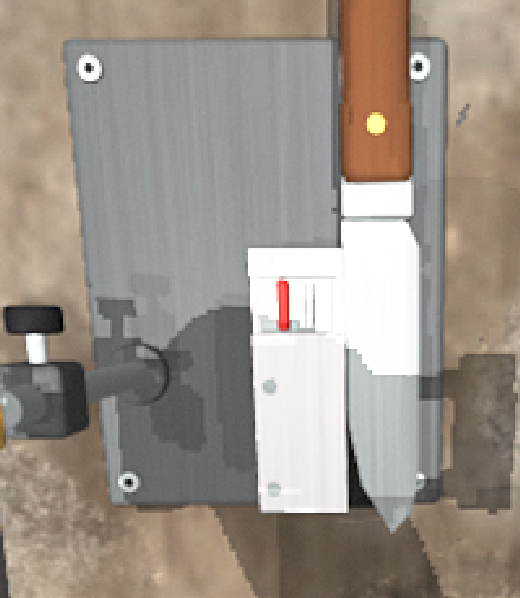

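View pics/s5.png

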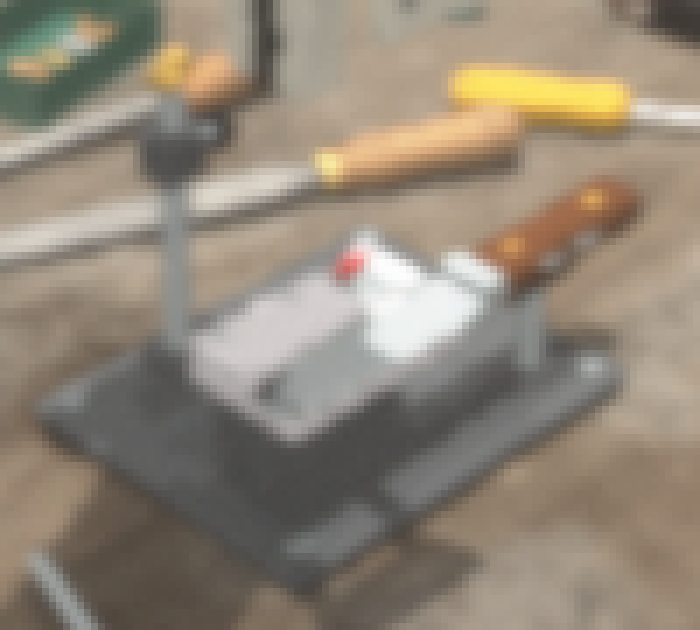

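```bash
python3 -c "
from h import *
d([.632,-.0245,.2],[180,8,-178.5])
"
```

```text
t 9.1 tcp [0.5734 0.0489 0.2209] [ 1.7987e+02 -1.0000e-02 -8.8540e+01] w 0.0031 F [-0.6 -0.4  0.1]
shift [0.0748, -0.0568, 0.0208] rot [0.1113, -0.1116, 1.5673] rows>= 1.9 10.5
```

{"name": "step_arm", "arguments": {"increments": [[[0.01,-0.01,0],[0.01,-0.01,0.14],1],[[0.02,-0.02,0],[0.02,-0.02,0.28],1],[[0.03,-0.03,0],[0.03,-0.03,0.42],1],[[0.04,-0.04,0],[0.04,-0.04,0.56],1],[[0.05,-0.045,0],[0.05,-0.05,0.7],1],[[0.06,-0.05,0.01],[0.06,-0.06,0.84],1],[[0.075,-0.057,0.02],[0.07,-0.07,0.98],1],[[0.075,-0.057,0.02],[0.08,-0.08,1.12],1],[[0.075,-0.057,0.02],[0.095,-0.095,1.26],1],[[0.075,-0.057,0.02],[0.105,-0.105,1.4],1]]}}

```text
time_s: 10.1
tcp_pos: [0.6321, -0.0257, 0.2006]
eef_rot: [-179.4, 7.7, -169.3]
contact_force: [-0.2, 0.3, 0.3]
gripper_width: 0.0004
```

```bash
python3 -c "
from h import *
d([.632,-.0245,.13],[180,8,-178.5])
"
```

```text
t 10.1 tcp [ 0.6321 -0.0257  0.2006] [-179.38    7.69 -169.28] w 0.0004 F [-0.2  0.3  0.3]
shift [0.0093, 0.002, 0.0699] rot [0.0111, -0.0045, 0.1595] rows>= 1.4 1.1
```

{"name": "step_arm", "arguments": {"increments": [[[0.003,0.001,0.02],[0.005,-0.002,0.1],1],[[0.009,0.002,0.06],[0.011,-0.004,0.16],1],[[0.009,0.002,0.07],[0.011,-0.004,0.16],1],[[0.009,0.002,0.07],[0.011,-0.004,0.16],1]]}}

```text
time_s: 10.5
tcp_pos: [0.6315, -0.0239, 0.1286]
eef_rot: [-179.9, 7.7, -178.0]
contact_force: [0.4, -0.8, 0.8]
gripper_width: 0.0009
```

```bash
python3 -c "
from h import *
d([.632,-.0245,.086],[180,8,-178.5])
S=cam('scene'); crop(S,230,150,330,260,5.4,'s6.png')
W=cam('wrist'); crop(W,100,0,450,300,2,'w5.png')
"
```

```text
t 10.5 tcp [ 0.6315 -0.0239  0.1286] [-179.91    7.74 -178.  ] w 0.0009 F [ 0.4 -0.8  0.8]
shift [0.0053, -0.0005, 0.0423] rot [-0.0004, -0.0045, 0.0086] rows>= 0.9 0.1
```

View pics/s6.png

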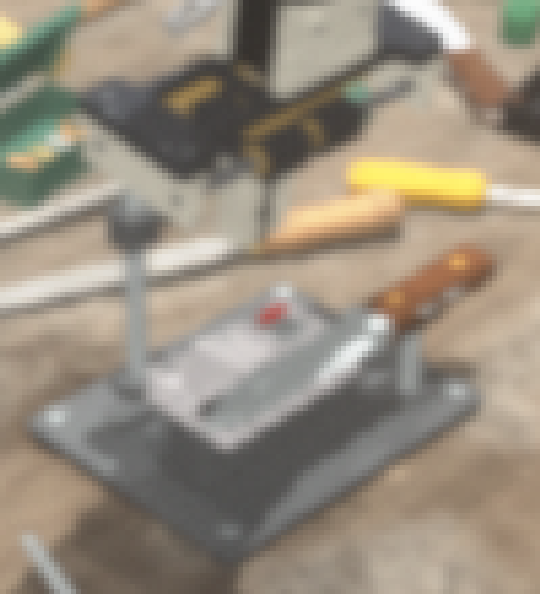

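View pics/w5.png

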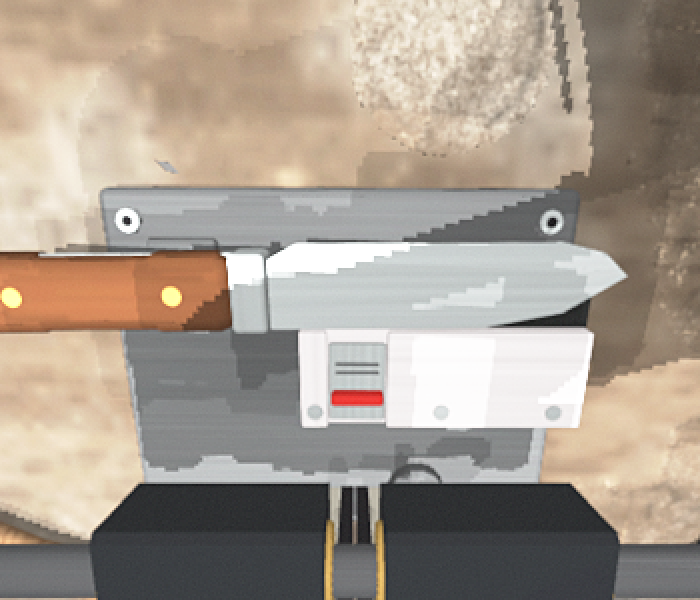

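```bash
python3 -c "
from h import *
W=cam('wrist')
for n,u,v,z in [('rear top',357,404,.0905),('front top',357,392,.0905),('fence rear',440,428,.083),('fence front',440,330,.083),('fL',301,335,.083),('fR',592,330,.083)]: print(n,ray(W,(100+u/2-.25,v/2-.25),z)[0].round(4))
"
```

```text
rear top [ 0.6145 -0.0232  0.0905]
front top [ 0.6101 -0.0233  0.0905]
fence rear [0.6258 0.0075 0.083 ]
fence front [0.5894 0.0041 0.083 ]
fL [ 0.5929 -0.043   0.083 ]
fR [0.5876 0.0557 0.083 ]
```

{"name": "step_arm", "arguments": {"increments": [[[0.001,0,0.02],[0,-0.004,0.008],1],[[0.0022,0,0.042],[0,-0.004,0.008],1],[[0.0022,0,0.042],[0,-0.004,0.008],1],[[0.0022,0,0.042],[0,-0.004,0.008],1]]}}

```text
time_s: 11.05
tcp_pos: [0.6369, -0.0227, 0.0898]
eef_rot: [180.0, 8.3, -178.5]
contact_force: [0.4, 1.0, 0.2]
gripper_width: 0.0005
```

```bash
python3 -c "
from h import *
d([.617,-.0240,.085],[180,8,-178.5])
"
```

```text
t 11.05 tcp [ 0.6369 -0.0227  0.0898] [ 179.96    8.26 -178.49] w 0.0005 F [0.4 1.  0.2]
shift [0.0204, -0.0008, 0.0019] rot [0.0007, 0.0045, 0.0002] rows>= 0.4 0.0
```

{"name": "step_arm", "arguments": {"increments": [[[0.0006,-0.0008,0.0043],[0,0,0],1],[[0.004,-0.0008,0.0038],[0,0,0],1],[[0.008,-0.0008,0.0033],[0,0,0],1],[[0.012,-0.0008,0.0027],[0,0,0],1],[[0.015,-0.0008,0.0023],[0,0,0],1]]}}

```text
time_s: 11.55
tcp_pos: [0.6222, -0.0237, 0.0848]
eef_rot: [179.9, 8.3, -178.5]
contact_force: [3.3, -1.1, -0.8]
gripper_width: 0.0005
```

{"name": "step_arm", "arguments": {"increments": [[[0.003,0,-0.0004],[0,0,0],1],[[0.006,0,-0.0008],[0,0,0],1],[[0.009,0,-0.0012],[0,0,0],1],[[0.012,0,-0.0016],[0,0,0],1],[[0.012,0,-0.0016],[0,0,0],1]]}}

```text
time_s: 12.05
tcp_pos: [0.6132, -0.0236, 0.0852]
eef_rot: [179.9, 8.6, -178.5]
contact_force: [13.3, -3.4, -5.7]
gripper_width: 0.0004
```

```bash
python3 -c "
from h import *
d([.617,-.0240,.085],[180,8,-178.5])
W=cam('wrist'); crop(W,100,0,450,300,2,'w6.png')
"
```

```text
t 12.05 tcp [ 0.6132 -0.0236  0.0852] [ 179.91    8.61 -178.46] w 0.0004 F [13.3 -3.4 -5.7]
shift [-0.0037, -0.0005, 0.0007] rot [0.0017, 0.0107, 0.0007] rows>= 0.1 0.1
```

View pics/w6.png

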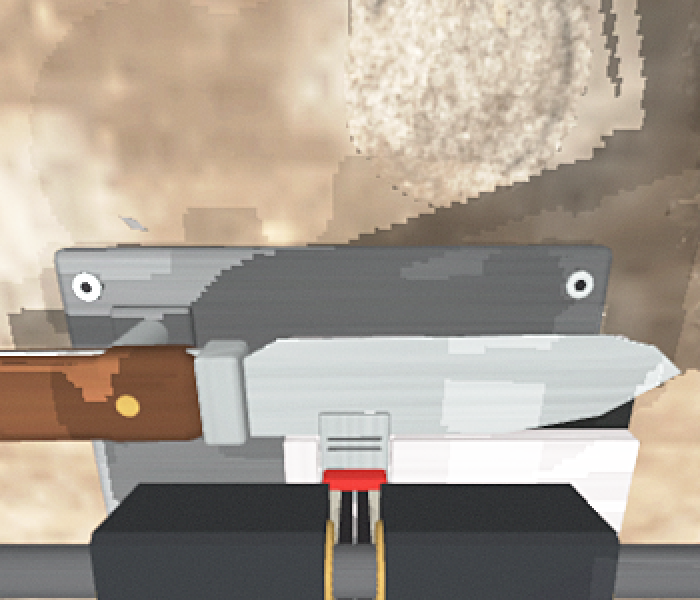

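{"name": "step_arm", "arguments": {"increments": [[[-0.008,0,0.001],[0,0,0],1],[[-0.012,0,0.0],[0,0,0],1],[[-0.015,0,-0.04],[0,0,0],1],[[-0.02,0,-0.09],[0,0,0],1],[[-0.02,0,-0.115],[0,0,0],1]]}}

```text
time_s: 12.6
tcp_pos: [0.6139, -0.0241, 0.2043]
eef_rot: [179.9, 8.4, -178.5]
contact_force: [1.7, 0.8, -0.6]
gripper_width: 0.0006
```

```bash
python3 -c "
from h import *
d([.5,.2,.25],[180,0,-178.5])
W=cam('wrist'); crop(W,100,0,450,300,2,'w7.png')
for n,u,v,z in [('x',357,404,.0905)]: pass
import pickle; pickle.dump(W,open('w7.pkl','wb'))
"
```

```text
t 12.6 tcp [ 0.6139 -0.0241  0.2043] [ 179.94    8.37 -178.51] w 0.0006 F [ 1.7  0.8 -0.6]
shift [0.1003, 0.227, -0.0607] rot [0.001, 0.1461, -0.0001] rows>= 5.1 1.0
```

View pics/w7.png

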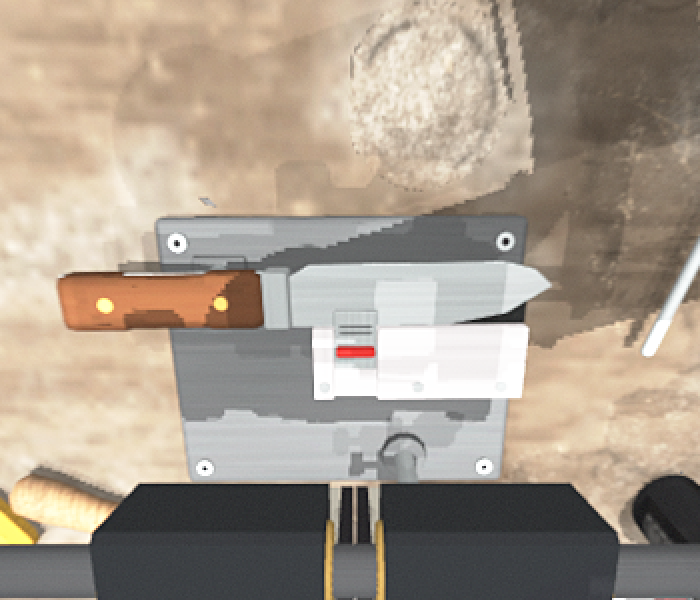

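```bash
python3 -c "
from h import *
import pickle;W=pickle.load(open('w7.pkl','rb'))
for n,u,v,z in [('ridge',356,351,.0905),('ff',440,325,.083),('fr',440,398.5,.083),('fence-17,-50',312.5,326,.083),('-17,50',527,325,.083),('18,50',521,398.5,.083),('18,-50',314,399,.083),('p-60,65',528,217,.013),('p-60,-140',157,218,.013),('p105,65',503,481,.013),('p105,-140',191,482,.013),('spine line L',280,328,.0855),('knife edge',400,262,.0767),('keepertip',355,310,.081)]: print(n,ray(W,(100+u/2-.25,v/2-.25),z)[0].round(4))
"
```

```text
ridge [ 0.5987 -0.0237  0.0905]
ff [0.5874 0.015  0.083 ]
fr [0.624  0.0181 0.083 ]
fence-17,-50 [ 0.5894 -0.0442  0.083 ]
-17,50 [0.5863 0.0553 0.083 ]
18,50 [0.623  0.0578 0.083 ]
18,-50 [ 0.6259 -0.0435  0.083 ]
p-60,65 [0.5444 0.0686 0.013 ]
p-60,-140 [ 0.5503 -0.133   0.013 ]
p105,65 [0.7088 0.0764 0.013 ]
p105,-140 [ 0.7149 -0.1288  0.013 ]
spine line L [ 0.5901 -0.059   0.0855]
knife edge [ 0.5604 -0.0047  0.0767]
keepertip [ 0.5819 -0.0246  0.081 ]
```

```bash
python3 -c "
from h import *
C=cam('top'); crop(C,125,180,235,310,4.5,'t5.png')
for u,v in [(292,46),(165,283),(408,116),(328,372)]:print(ray(C,(125+u/4.5-.4,180+v/4.5-.4),.023)[0].round(4))
d([.475,.283,.2],[180,0,-27])
"
```

```text
[0.6546 0.2075 0.023 ]
[0.5223 0.2681 0.023 ]
[0.6168 0.1421 0.023 ]
[0.4767 0.1783 0.023 ]
t 12.7 tcp [ 0.6145 -0.0238  0.2051] [ 179.88    8.56 -178.52] w 0.0002 F [0.  0.7 0.3]
shift [0.1308, 0.3103, -0.0139] rot [-0.1966, 0.0528, -2.6379] rows>= 6.7 17.6
```

View pics/t5.png

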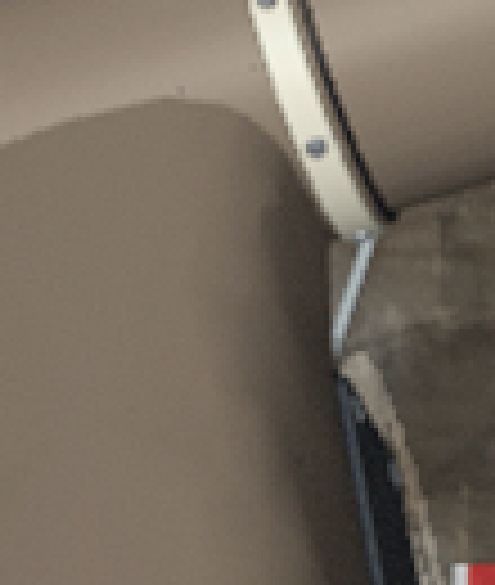

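{"name": "step_arm", "arguments": {"increments": [[[0.01,0.03,-0.01],[-0.01,0.003,-0.13],1],[[0.02,0.06,-0.01],[-0.02,0.006,-0.27],1],[[0.035,0.09,-0.01],[-0.03,0.009,-0.41],1],[[0.05,0.12,-0.01],[-0.04,0.01,-0.55],1],[[0.065,0.155,-0.01],[-0.05,0.013,-0.69],1],[[0.08,0.19,-0.01],[-0.06,0.016,-0.83],1],[[0.095,0.22,-0.01],[-0.07,0.02,-0.97],0.8],[[0.11,0.255,-0.014],[-0.08,0.022,-1.11],0.6],[[0.12,0.285,-0.014],[-0.09,0.025,-1.25],0.4],[[0.13,0.305,-0.014],[-0.1,0.027,-1.39],0.3]]}}

```text
time_s: 13.7
tcp_pos: [0.4731, 0.2788, 0.195]
eef_rot: [-177.0, 3.7, -98.1]
contact_force: [0.4, -0.5, -1.1]
gripper_width: 0.0271
```

```bash
python3 -c "
from h import *
d([.4727,.2908,.2],[180,0,-24.6])
"
```

```text
t 13.7 tcp [0.4731 0.2788 0.195 ] [-176.97    3.69  -98.11] w 0.0271 F [ 0.4 -0.5 -1.1]
shift [-0.0122, 0.0018, -0.0043] rot [-0.0867, 0.0215, -1.2839] rows>= 0.3 8.6
```

{"name": "step_arm", "arguments": {"increments": [[[-0.002,0,0],[-0.01,0.002,-0.14],0.3],[[-0.004,0,0],[-0.02,0.004,-0.28],0.3],[[-0.006,0,0],[-0.03,0.006,-0.42],0.3],[[-0.008,0,0],[-0.04,0.009,-0.56],0.3],[[-0.01,0.001,0],[-0.05,0.011,-0.7],0.3],[[-0.012,0.002,-0.004],[-0.06,0.014,-0.84],0.3],[[-0.012,0.002,-0.004],[-0.07,0.016,-0.98],0.3],[[-0.012,0.002,-0.004],[-0.08,0.019,-1.12],0.3],[[-0.012,0.002,-0.004],[-0.087,0.0215,-1.26],0.3],[[-0.012,0.002,-0.004],[-0.087,0.0215,-1.284],0.3]]}}

```text
time_s: 14.7
tcp_pos: [0.4734, 0.2889, 0.1995]
eef_rot: [180.0, 0.0, -24.8]
contact_force: [1.0, 0.5, -0.2]
gripper_width: 0.0611
```

```bash
python3 -c "
from h import *
d([.4727,.2908,.2],[180,0,-24.6])
W=cam('wrist'); crop(W,0,0,560,420,1.4,'w8.png')
o=np.array([.4682,.2929,0]);e=np.array([.909,-.416,0])
print((proj(W,[o+.205*e+[0,0,.022],o+.058*e+[0,0,.022],o+.058*e+[0,0,.04],o-.05*e+[0,0,.04]])*1.4).round(0))
"
```

```text
t 14.7 tcp [0.4734 0.2889 0.1995] [ 1.7996e+02  2.0000e-02 -2.4820e+01] w 0.0611 F [ 1.   0.5 -0.2]
shift [-0.0014, -0.0014, -0.0005] rot [0.0007, 0.0003, -0.0039] rows>= 0.0 0.0
[[384.  -6.]
 [385. 207.]
 [385. 209.]
 [386. 342.]]
```

View pics/w8.png

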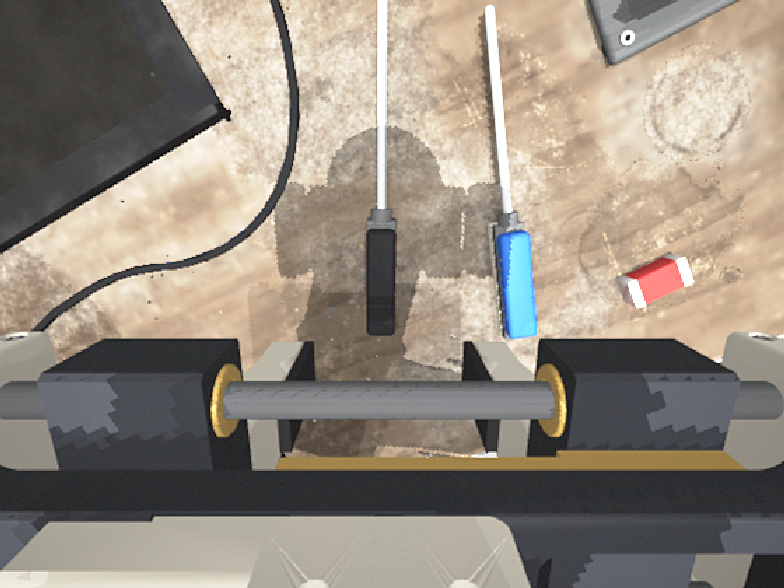

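{"name": "step_arm", "arguments": {"increments": [[[-0.001,-0.004,0.04],[0,0,0],0.3],[[-0.001,-0.004,0.09],[0,0,0],0.3],[[-0.001,-0.004,0.135],[0,0,0],0.3],[[-0.001,-0.004,0.135],[0,0,0],0.3]]}}

```text
time_s: 15.15
tcp_pos: [0.4714, 0.2898, 0.06]
eef_rot: [179.5, 0.2, -25.3]
contact_force: [-1.3, -0.9, 0.9]
gripper_width: 0.0614
```

```bash
python3 -c "
from h import *
d([.4727,.2908,.014],[180,0,-24.6])
W=cam('wrist'); crop(W,0,0,560,420,1.4,'w9.png')
"
```

```text
t 15.15 tcp [0.4714 0.2898 0.06  ] [179.48   0.19 -25.25] w 0.0614 F [-1.3 -0.9  0.9]
shift [0.0009, -0.0018, 0.046] rot [0.0091, 0.0034, -0.0114] rows>= 0.9 0.1
```

View pics/w9.png

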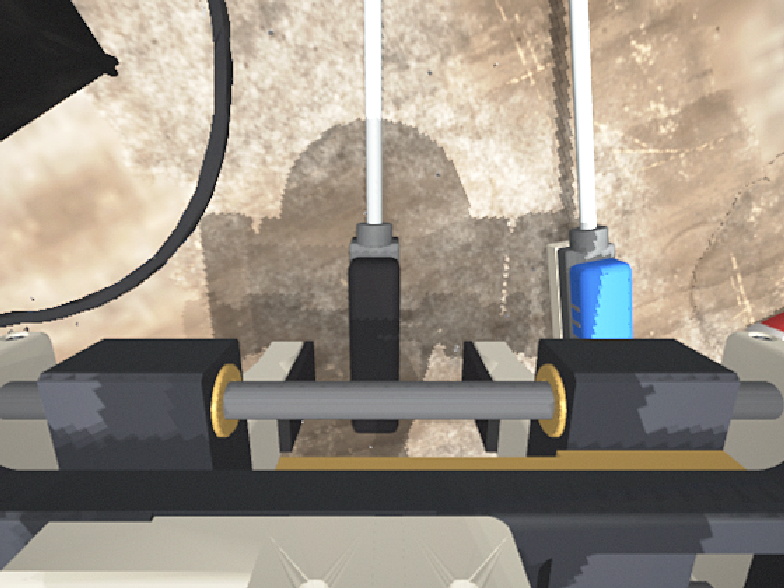

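{"name": "step_arm", "arguments": {"increments": [[[0,-0.003,0],[0,0,0],0.3],[[0,-0.003,0],[0,0,0],0.3],[[0,-0.003,0],[0,0,0],0.3]]}}

```text
time_s: 15.5
tcp_pos: [0.4772, 0.2975, 0.0681]
eef_rot: [-179.7, -0.1, -25.0]
contact_force: [0.3, -0.6, 0.4]
gripper_width: 0.0612
```

```bash
python3 -c "
from h import *
d([.4727,.2908,.014],[180,0,-24.6])
W=cam('wrist');crop(W,0,0,560,420,1.4,'w10.png')
im=W[0].astype(int)
for v in (40,80,120,150):
  x=np.nonzero(im[v,230:300].min(1)>195)[0]+230;print(v,x.min(),x.max(),x.mean())
for v in (200,230):
  x=np.nonzero(im[v,225:310].max(1)<60)[0]+225;print(v,x.min(),x.max(),x.mean())
"
```

```text
t 15.5 tcp [0.4772 0.2975 0.0681] [-1.7968e+02 -1.0000e-01 -2.4990e+01] w 0.0612 F [ 0.3 -0.6  0.4]
shift [-0.0014, 0.0082, 0.0541] rot [-0.0055, -0.0017, -0.0069] rows>= 1.1 0.1
40 239 289 266.1
80 250 294 271.42857142857144
120 279 287 283.0
150 279 286 282.5
200 265 299 281.56666666666666
230 265 298 281.5
```

{"name": "step_arm", "arguments": {"increments": [[[-0.001,0.003,0.02],[0,0,0],0.3],[[-0.001,0.003,0.035],[0,0,0],0.3],[[-0.001,0.003,0.047],[0,0,0],0.3],[[-0.001,0.003,0.05],[0,0,0],0.3],[[-0.001,0.003,0.05],[0,0,0],0.3],[[-0.001,0.003,0.05],[0,0,0],0.3]]}}

```text
time_s: 16.15
tcp_pos: [0.4745, 0.2944, 0.0165]
eef_rot: [-179.9, -0.1, -25.0]
contact_force: [-0.1, 0.0, -0.4]
gripper_width: 0.0614
```

```bash
python3 -c "
from h import *
d([.4727,.2908,.014],[180,0,-24.6])
W=cam('wrist');crop(W,0,0,560,420,1.4,'w10.png')
"
```

```text
t 16.15 tcp [0.4745 0.2944 0.0165] [-1.7985e+02 -6.0000e-02 -2.4970e+01] w 0.0614 F [-0.1  0.  -0.4]
shift [-0.0001, 0.004, 0.0025] rot [-0.0026, -0.001, -0.0065] rows>= 0.1 0.0
```

View pics/w10.png

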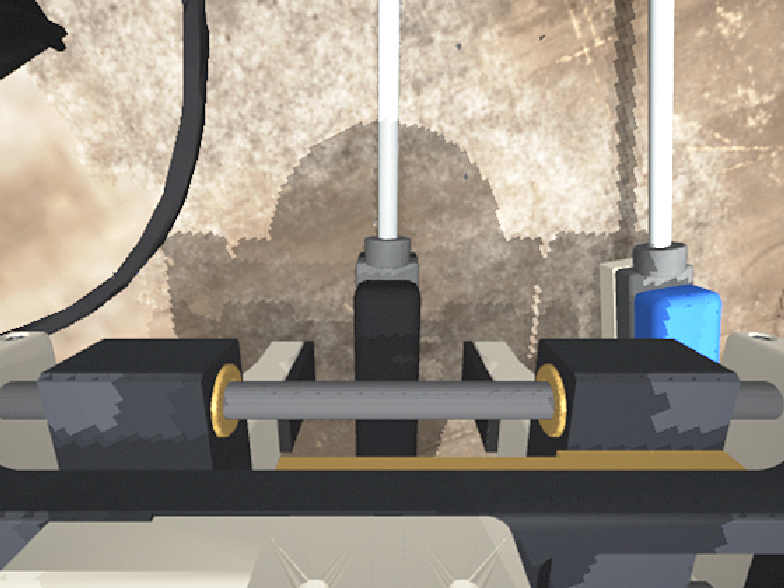

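{"name": "step_arm", "arguments": {"increments": [[[0,0,0.002],[0,0,0],0.3],[[0,0,0.002],[0,0,0],1],[[0,0,0.002],[0,0,0],1],[[0,0,0.002],[0,0,0],1],[[0,0,0.002],[0,0,0],1],[[0,0,0.002],[0,0,0],1],[[0,0,0.002],[0,0,0],1]], "force": 60}}

```text
time_s: 16.9
tcp_pos: [0.4744, 0.2944, 0.014]
eef_rot: [-179.9, -0.0, -25.0]
contact_force: [-0.0, 1.3, -0.1]
gripper_width: 0.0239
```

```bash
python3 -c "
from h import *
d([.4727,.2908,.2],[180,0,-24.6])
W=cam('wrist');crop(W,0,0,560,420,1.4,'w11.png')
s=r.get_state();R=Ro.from_euler('xyz',s['eef_rot'],degrees=True)
im=W[0].astype(int)
for v in (5,60,120,160):
  x=np.nonzero(im[v,255:300].min(1)>200)[0]+255
  p=ray(W,(x.mean(),v),.022)[0];print(v,x.min(),x.max(),R.inv().apply(p-s['tcp_pos']).round(4),p)
"
```

```text
t 16.9 tcp [0.4744 0.2944 0.014 ] [-1.7985e+02 -5.0000e-02 -2.4970e+01] w 0.0239 F [-0.   1.3 -0.1]
shift [0.0002, 0.0035, -0.186] rot [-0.0025, -0.0009, -0.0065] rows>= 3.7 0.0
5 270 284 [ 0.1257  0.0003 -0.0079] [0.58813463 0.2410107  0.022     ]
60 263 292 [ 0.1035 -0.0005 -0.0079] [0.56834301 0.25111026 0.022     ]
120 271 283 [ 0.0768  0.0004 -0.008 ] [0.54381786 0.26161523 0.022     ]
160 272 282 [ 0.0574  0.0004 -0.008 ] [0.52623152 0.26979178 0.022     ]
```

View pics/w11.png

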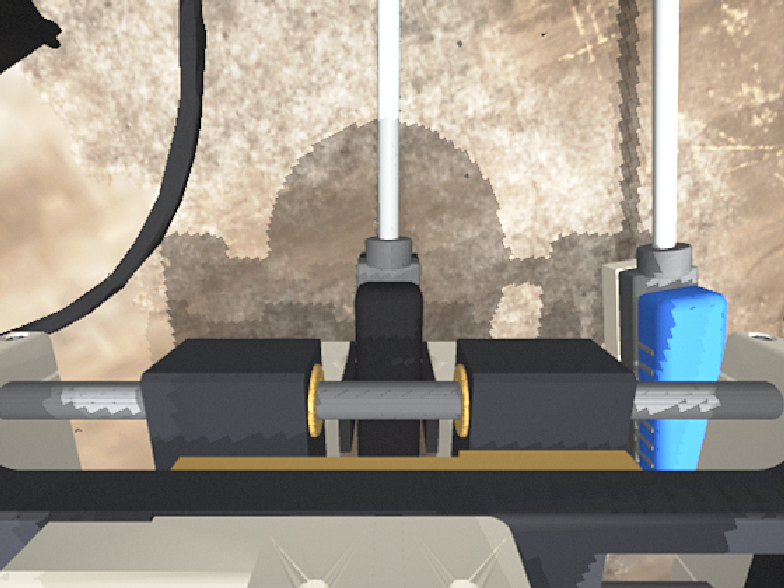

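{"name": "step_arm", "arguments": {"increments": [[[0,0,-0.01],[0,0,0],1],[[0,0,-0.03],[0,0,0],1],[[0,0,-0.06],[0,0,0],1],[[0,0,-0.095],[0,0,0],1],[[0,0,-0.13],[0,0,0],1],[[0,0,-0.165],[0,0,0],1],[[0,0,-0.195],[0,0,0],1],[[0,0,-0.215],[0,0,0],1],[[0,0,-0.22],[0,0,0],1]]}}

```text
time_s: 17.85
tcp_pos: [0.4743, 0.2941, 0.2369]
eef_rot: [-179.7, -0.1, -25.0]
contact_force: [-0.1, 0.9, -2.8]
gripper_width: 0.0232
```

```bash
python3 -c "
from h import *
d([.486,.0025,.23],[180,-22,1.7])
W=cam('wrist');crop(W,0,0,560,420,1.4,'w12.png')
"
```

```text
t 17.85 tcp [0.4743 0.2941 0.2369] [-1.7968e+02 -1.1000e-01 -2.4980e+01] w 0.0232 F [-0.1  0.9 -2.8]
shift [0.1337, 0.2594, 0.0057] rot [0.0844, 0.3738, -0.4608] rows>= 5.8 4.0
```

View pics/w12.png

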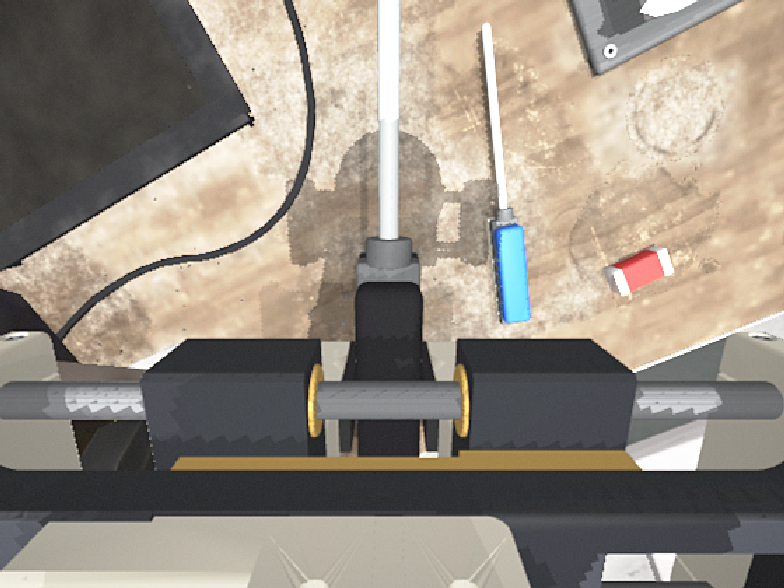

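{"name": "step_arm", "arguments": {"increments": [[[0.006,0.012,0],[0.01,0.06,-0.03],1],[[0.02,0.035,0],[0.02,0.12,-0.08],1],[[0.034,0.065,0],[0.03,0.18,-0.14],1],[[0.05,0.097,0],[0.04,0.23,-0.2],1],[[0.067,0.13,0],[0.05,0.28,-0.26],1],[[0.084,0.163,0],[0.06,0.32,-0.32],1],[[0.1,0.195,0.002],[0.07,0.35,-0.38],1],[[0.116,0.225,0.004],[0.08,0.37,-0.43],1],[[0.128,0.249,0.006],[0.084,0.374,-0.46],1],[[0.134,0.259,0.006],[0.084,0.374,-0.46],1]]}}

```text
time_s: 18.9
tcp_pos: [0.4836, -0.0006, 0.2252]
eef_rot: [179.7, -21.7, 1.7]
contact_force: [-0.4, 1.0, -2.1]
gripper_width: 0.0234
```

{"name": "step_arm", "arguments": {"increments": [[[0,0,0],[0,0,0],1],[[0,0,0],[0,0,0],1],[[0,0,0],[0,0,0],1]]}}

```text
time_s: 19.2
tcp_pos: [0.4856, 0.0027, 0.2268]
eef_rot: [179.8, -21.8, 1.8]
contact_force: [-1.0, -0.8, -2.6]
gripper_width: 0.0236
```

```bash
python3 -c "
from h import *
d([.481,.0025,.14],[180,-22,1.7])
s=r.get_state();print(s['joints'].round(1))
"
```

```text
t 19.2 tcp [0.4856 0.0027 0.2268] [179.77 -21.78   1.76] w 0.0236 F [-1.  -0.8 -2.6]
shift [-0.0365, -0.0003, 0.0789] rot [0.0036, 0.0039, 0.0009] rows>= 1.7 0.0
[ 31.9 -12.  -45.8  17.7 -38.6  47.6]
```

{"name": "step_arm", "arguments": {"increments": [[[-0.01,0,0.02],[0.002,0.004,0],1],[[-0.02,0,0.045],[0.002,0.004,0],1],[[-0.03,0,0.07],[0.002,0.004,0],1],[[-0.036,0,0.079],[0.002,0.004,0],1],[[-0.036,0,0.079],[0.002,0.004,0],1],[[-0.036,0,0.079],[0.002,0.004,0],1]]}}

```text
time_s: 19.8
tcp_pos: [0.4821, 0.0025, 0.1409]
eef_rot: [179.9, -22.0, 1.8]
contact_force: [0.3, 0.0, -1.3]
gripper_width: 0.0236
```

```bash
python3 -c "
from h import *
d([.481,.0025,.1],[180,-22,1.7])
s=r.get_state();print(s['joints'].round(1))
R=Ro.from_euler('xyz',s['eef_rot'],degrees=True)
tip=s['tcp_pos']+R.apply([.2,.0003,-.008]);print('tip',tip)
import pickle
S=cam('scene');C=cam('top');pickle.dump((S,C),open('p1.pkl','wb'))
print(proj(S,tip),proj(C,tip))
crop(S,210,130,330,260,4.5,'s7.png');crop(C,220,130,320,260,4.5,'t7.png')
"
```

```text
t 19.8 tcp [0.4821 0.0025 0.1409] [179.89 -22.05   1.79] w 0.0236 F [ 0.3  0.  -1.3]
shift [-0.0163, -0.0001, 0.0375] rot [0.0013, -0.0009, 0.0015] rows>= 0.8 0.0
[ 29.3  -6.2 -57.8  29.1 -21.1  36.8]
tip [0.66436833 0.00790434 0.22338553]
[[259.23265623 163.24457354]] [[270.6526484  163.59933751]]
```

View pics/s7.png

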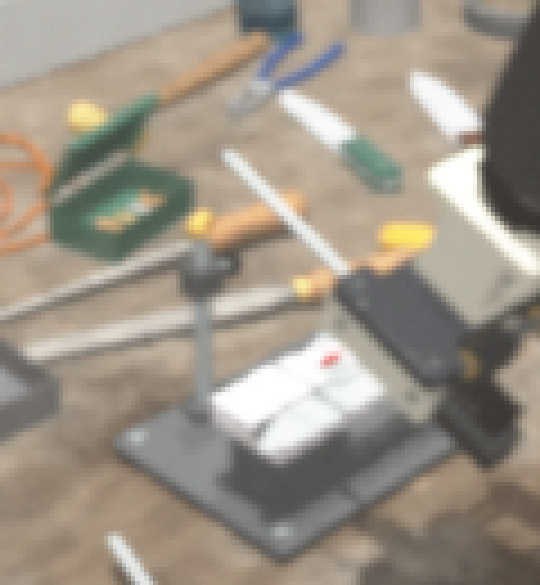

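View pics/t7.png

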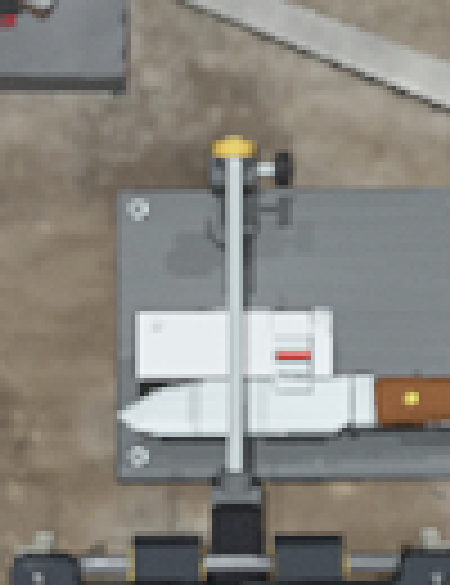

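```bash
cat > m3.py <<'E'
from h import *
import pickle,sys
S,C=pickle.load(open(sys.argv[1],'rb'))
im=C[0].astype(float)
br=(im[:,:,0]-im[:,:,2]>70); br[:155]=0;br[170:]=0;br[:,:260]=0;br[:,285:]=0
ys,xs=np.nonzero(br);print('brass',xs.mean(),ys.mean(),len(xs),ys.min(),ys.max(),xs.min(),xs.max())
# rod column centre per row by intensity weighting
for v in range(164,232,6):
    g=im[v,264:282].mean(1); 
    print(v,(g.round(0).astype(int)).tolist())
E
python3 m3.py p1.pkl
```

```text
brass 271.1212121212121 162.21212121212122 33 160 164 267 275
164 [97, 92, 97, 125, 137, 156, 169, 182, 179, 155, 142, 120, 92, 94, 117, 123, 113, 74]
170 [89, 83, 84, 103, 105, 98, 157, 210, 211, 169, 89, 104, 92, 99, 115, 114, 102, 57]
176 [133, 132, 128, 126, 120, 83, 152, 209, 211, 168, 83, 90, 91, 97, 93, 93, 92, 94]
182 [122, 116, 99, 104, 127, 117, 154, 207, 212, 169, 66, 70, 92, 125, 128, 127, 126, 128]
188 [124, 125, 125, 124, 122, 119, 157, 205, 211, 173, 73, 88, 120, 141, 139, 139, 140, 140]
194 [139, 138, 139, 139, 138, 123, 152, 205, 212, 175, 90, 95, 117, 142, 139, 139, 139, 137]
200 [238, 239, 238, 238, 238, 239, 223, 197, 207, 191, 197, 226, 240, 238, 238, 233, 231, 239]
206 [235, 235, 235, 235, 235, 236, 222, 195, 208, 191, 195, 222, 237, 235, 235, 236, 234, 231]
212 [239, 239, 238, 238, 239, 239, 223, 194, 208, 196, 202, 229, 239, 239, 239, 237, 233, 223]
218 [216, 227, 226, 226, 228, 228, 215, 197, 209, 184, 157, 203, 228, 218, 217, 222, 230, 230]
224 [229, 236, 235, 235, 234, 236, 220, 196, 210, 182, 143, 207, 233, 224, 225, 228, 233, 232]
230 [113, 112, 113, 113, 111, 109, 159, 207, 214, 182, 71, 62, 90, 116, 112, 113, 111, 113]
```

```bash
python3 -c "
from h import *
import pickle
S,C=pickle.load(open('p1.pkl','rb'))
p0=np.array([.4821,.0025,.1409]);R=Ro.from_euler('xyz',[179.89,-22.05,1.79],degrees=True)
for x in (.2,.13,.06): print(proj(C,p0+R.apply([x,0.0003,-.008])),proj(S,p0+R.apply([x,0.0003,-.008])))
print(ray(C,(271.12,162.2),.16),ray(C,(271.12,162.2),.165))
d([.4737,.0055,.14],[180,-12,1.7])
"
```

```text
[[270.64913817 163.58827501]] [[259.2258699  163.23881633]]
[[270.88688922 197.40964342]] [[275.7202317  180.04738596]]
[[271.11812822 230.30463867]] [[292.90031966 197.55474442]]
[[0.68729576 0.00718405 0.16      ]] [[0.68572416 0.00717068 0.165     ]]
t 19.9 tcp [0.4825 0.0027 0.1417] [179.95 -22.15   1.76] w 0.0236 F [-0.3 -0.  -2.1]
shift [-0.0087, -0.0031, -0.0017] rot [0.0005, -0.1771, 0.0009] rows>= 0.2 1.2
```

{"name": "step_arm", "arguments": {"increments": [[[-0.004,0,-0.001],[0,-0.09,0],1],[[-0.0087,0,-0.0017],[0,-0.177,0],1],[[-0.0087,0,-0.0017],[0,-0.177,0],1],[[-0.0087,0,-0.0017],[0,-0.177,0],1]]}}

```text
time_s: 20.3
tcp_pos: [0.4742, 0.0021, 0.1396]
eef_rot: [180.0, -12.1, 1.7]
contact_force: [-0.7, -0.6, -2.3]
gripper_width: 0.0243
```

```bash
python3 -c "
from h import *
d([.4737,.0027,.1066],[180,-12,1.7])
s=r.get_state();print(s['joints'].round(1))
"
```

```text
t 20.3 tcp [0.4742 0.0021 0.1396] [179.95 -12.09   1.66] w 0.0243 F [-0.7 -0.6 -2.3]
shift [-0.0074, -0.0006, 0.0322] rot [0.001, -0.0016, -0.0007] rows>= 0.7 0.0
[ 28.7  -1.5 -44.    9.2 -37.   56.2]
```

{"name": "step_arm", "arguments": {"increments": [[[-0.003,-0.0005,0.012],[0,0,0],1],[[-0.006,-0.0005,0.025],[0,0,0],1],[[-0.0075,-0.0005,0.032],[0,0,0],1],[[-0.0075,-0.0005,0.032],[0,0,0],1],[[-0.0075,-0.0005,0.032],[0,0,0],1],[[-0.0075,-0.0005,0.032],[0,0,0],1]]}}

```text
time_s: 20.9
tcp_pos: [0.4729, 0.0023, 0.1069]
eef_rot: [179.9, -12.0, 1.7]
contact_force: [-0.3, 0.6, -1.4]
gripper_width: 0.024
```

```bash
cat > m4.py <<'E'
from h import *
import pickle,sys
n=sys.argv[1]
d([.4737,.0027,.1066],[180,-12,1.7])
s=r.get_state();print(s['joints'].round(1))
R=Ro.from_euler('xyz',s['eef_rot'],degrees=True);p0=s['tcp_pos']
S=cam('scene');C=cam('top');pickle.dump((S,C,s),open(n+'.pkl','wb'))
for x in (.2,.13,.06):
    P=p0+R.apply([x,.0003,-.008]);print(x,P.round(4),proj(C,P).round(1),proj(S,P).round(1))
E_=[.687,.0087,.1601];print('eye',proj(C,E_),proj(S,E_))
crop(S,225,150,315,240,6.5,'s_%s.png'%n);crop(C,230,150,320,240,6.5,'t_%s.png'%n)
im=C[0].astype(float)
for v in range(162,232,8): print(v,im[v,264:282].mean(1).round(0).astype(int).tolist())
E
python3 m4.py p2
```

```text
t 20.9 tcp [0.4729 0.0023 0.1069] [179.94 -12.01   1.72] w 0.024 F [-0.3  0.6 -1.4]
shift [0.0008, -0.0004, 0.0005] rot [0.0009, -0.0002, 0.0003] rows>= 0.0 0.0
[ 28.6   1.2 -47.3  10.5 -31.3  54.6]
0.2 [0.6667 0.0078 0.1563] [[270.6 171.7]] [[259.1 183.8]]
0.13 [0.5983 0.0058 0.1418] [[270.8 203.7]] [[275.9 197.5]]
0.06 [0.5299 0.0037 0.1272] [[271.  235.6]] [[293.7 211.9]]
eye [[270.42519594 162.30022594]] [[254.19447523 180.1410073 ]]
162 [105, 104, 95, 122, 155, 171, 181, 183, 183, 178, 170, 145, 114, 97, 104, 103, 107, 112]
170 [88, 83, 83, 102, 106, 104, 104, 101, 104, 107, 112, 101, 91, 95, 114, 113, 101, 58]
178 [133, 128, 120, 132, 119, 80, 151, 217, 224, 171, 78, 86, 85, 107, 134, 129, 130, 119]
186 [122, 122, 122, 121, 121, 112, 152, 216, 223, 165, 64, 97, 129, 128, 126, 127, 127, 127]
194 [137, 137, 136, 138, 137, 128, 160, 216, 223, 171, 91, 114, 140, 135, 128, 127, 131, 138]
202 [233, 234, 233, 233, 233, 235, 220, 208, 219, 191, 212, 235, 234, 233, 234, 230, 227, 234]
210 [234, 234, 234, 234, 234, 235, 220, 207, 221, 179, 200, 237, 234, 234, 234, 235, 228, 204]
218 [225, 218, 205, 205, 205, 215, 216, 211, 222, 173, 175, 219, 222, 228, 227, 227, 228, 229]
226 [184, 184, 179, 167, 178, 187, 186, 209, 221, 174, 112, 146, 147, 151, 151, 152, 152, 154]
```

View pics/s_p2.png

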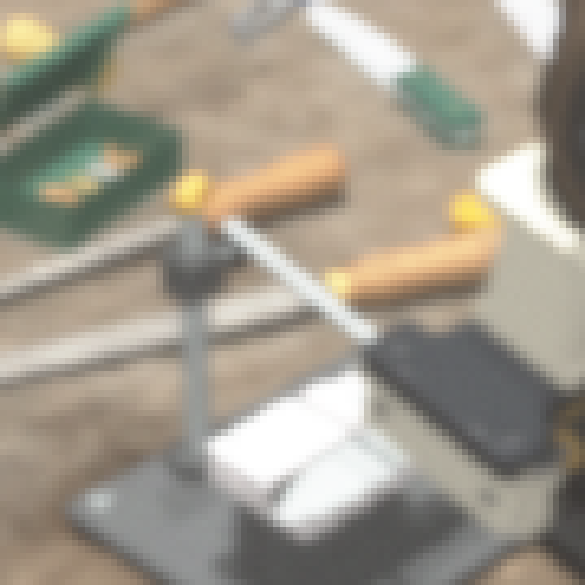

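View pics/t_p2.png

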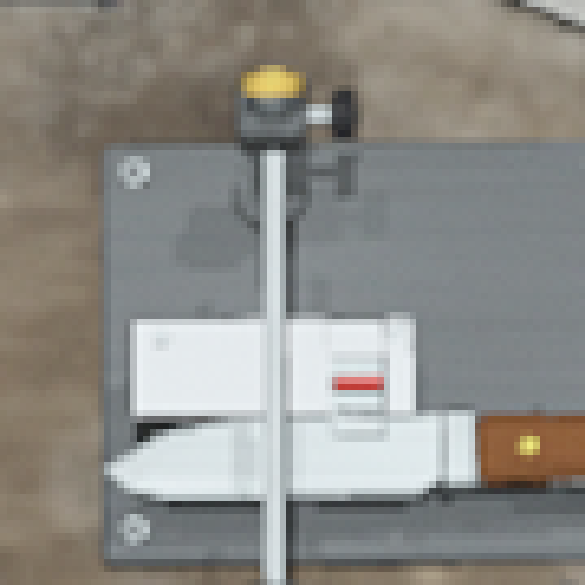

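```bash
python3 -c "
from h import *
import pickle
S,C,s=pickle.load(open('p2.pkl','rb'))
im=S[0];crop(S,242,168,272,192,24,'s_z.png')
import numpy as np
o=C;crop(C,260,155,285,180,24,'t_z.png')
# ring circle projection
E=np.array([.687,.0087,.1601]);a=np.radians(22);y=np.radians(1.7)
ax=np.array([np.cos(a)*np.cos(y),np.cos(a)*np.sin(y),np.sin(a)]);u=np.array([-np.sin(y),np.cos(y),0]);w=np.cross(ax,u)
for k in (-1,1):
  P=[E+k*.0035*ax+.0105*(np.cos(t)*u+np.sin(t)*w) for t in np.linspace(0,2*np.pi,9)[:8]]
  print(proj(S,P).round(1).tolist())
"
```

```text
[[252.2, 182.2], [253.6, 180.1], [255.8, 178.5], [257.5, 178.3], [257.7, 179.7], [256.3, 181.8], [254.1, 183.4], [252.4, 183.6]]
[[250.7, 180.6], [252.1, 178.5], [254.3, 176.9], [255.9, 176.7], [256.1, 178.1], [254.7, 180.2], [252.6, 181.8], [250.9, 182.0]]
```

View pics/s_z.png

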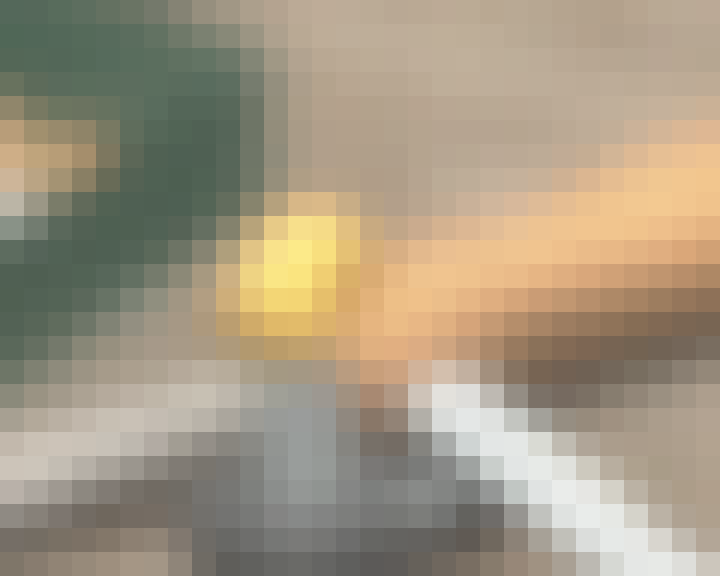

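Top view: the rod sits at column 271.5 and the brass at about 271.2, both to roughly 1 mm. In the scene view the rod line extended reaches the predicted eyelet at (254,180). The rod is lined up, so I'll insert it step by step.

{"name": "step_arm", "arguments": {"increments": [[[0.004,0,0],[0,0,0],1],[[0.008,0,0],[0,0,0],1],[[0.012,0,0],[0,0,0],1],[[0.016,0,0],[0,0,0],1],[[0.02,0,0],[0,0,0],1],[[0.02,0,0],[0,0,0],1]]}}

```text
time_s: 21.6
tcp_pos: [0.4927, 0.0029, 0.1104]
eef_rot: [179.9, -11.9, 1.7]
contact_force: [-0.2, -0.5, -2.7]
gripper_width: 0.0236
```

```bash
sed -i 's/^d(.*/d([.4933,.0027,.1107],[180,-12,1.7])/' m4.py; python3 m4.py p3 | head -8;  python3 -c "
from h import *
import pickle
S,C,s=pickle.load(open('p3.pkl','rb'))
crop(S,237,163,277,197,18,'s_z3.png');crop(C,258,150,290,180,18,'t_z3.png')"
```

```text
t 21.6 tcp [0.4927 0.0029 0.1104] [179.93 -11.94   1.7 ] w 0.0236 F [-0.2 -0.5 -2.7]
shift [0.0006, 0.0002, -0.0001] rot [0.0013, 0.001, 0.0] rows>= 0.0 0.0
[ 27.3   3.  -44.4   9.8 -32.2  56.6]
0.2 [0.6867 0.0084 0.1597] [[270.6 162.5]] [[254.4 180.3]]
0.13 [0.6182 0.0063 0.1452] [[270.8 194.5]] [[270.9 193.7]]
0.06 [0.5498 0.0043 0.1307] [[271.  226.4]] [[288.4 207.8]]
eye [[270.42519594 162.30022594]] [[254.19447523 180.1410073 ]]
162 [104, 104, 97, 123, 155, 171, 181, 184, 182, 179, 169, 145, 116, 96, 103, 103, 105, 112]
```

View pics/s_z3.png

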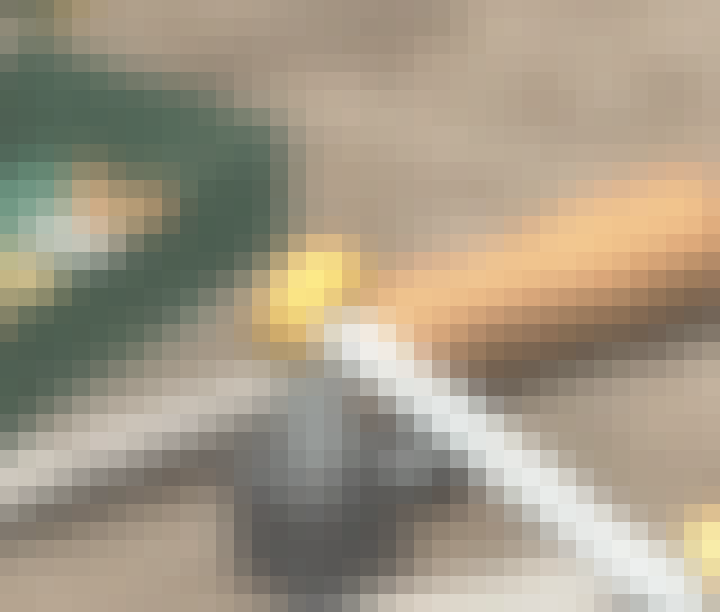

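View pics/t_z3.png

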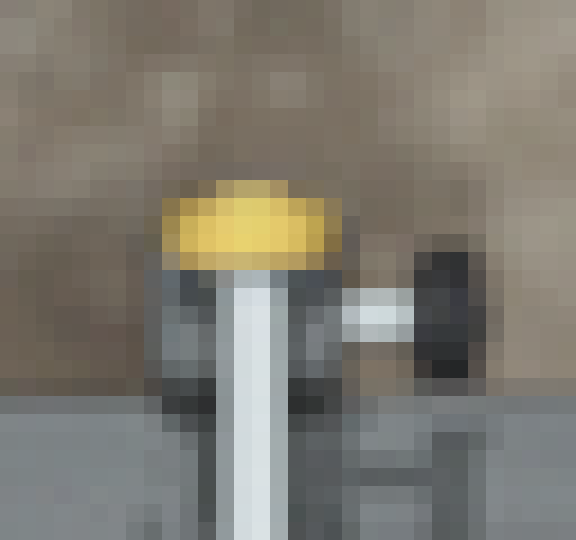

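{"name": "step_arm", "arguments": {"increments": [[[0.004,-0.0004,0],[0,0,0],1],[[0.008,-0.0005,0],[0,0,0],1],[[0.012,-0.0005,0],[0,0,0],1],[[0.016,-0.0005,0],[0,0,0],1],[[0.02,-0.0005,0],[0,0,0],1],[[0.02,-0.0005,0],[0,0,0],1]]}}

```text
time_s: 22.3
tcp_pos: [0.5123, 0.004, 0.1146]
eef_rot: [179.9, -12.0, 1.7]
contact_force: [0.0, -0.0, -2.3]
gripper_width: 0.0235
```

```bash
python3 m4.py p4 | head -8;  python3 -c "
from h import *
import pickle
S,C,s=pickle.load(open('p4.pkl','rb'))
crop(S,237,163,277,197,18,'s_z4.png');crop(C,258,150,290,180,18,'t_z4.png')"
```

```text
t 22.3 tcp [0.5123 0.004  0.1146] [179.93 -11.95   1.71] w 0.0235 F [ 0.  -0.  -2.3]
shift [-0.0194, 0.0007, -0.0001] rot [0.0012, 0.0008, 0.0001] rows>= 0.4 0.0
[ 26.1   4.6 -41.7   9.1 -33.2  58.4]
0.2 [0.7062 0.0095 0.1639] [[270.3 153.3]] [[249.6 176.6]]
0.13 [0.6378 0.0074 0.1494] [[270.5 185.3]] [[266.  189.8]]
0.06 [0.5693 0.0054 0.1349] [[270.7 217.3]] [[283.2 203.7]]
eye [[270.42519594 162.30022594]] [[254.19447523 180.1410073 ]]
162 [105, 103, 97, 123, 156, 172, 180, 182, 182, 179, 169, 145, 113, 98, 104, 104, 108, 113]
```

View pics/s_z4.png

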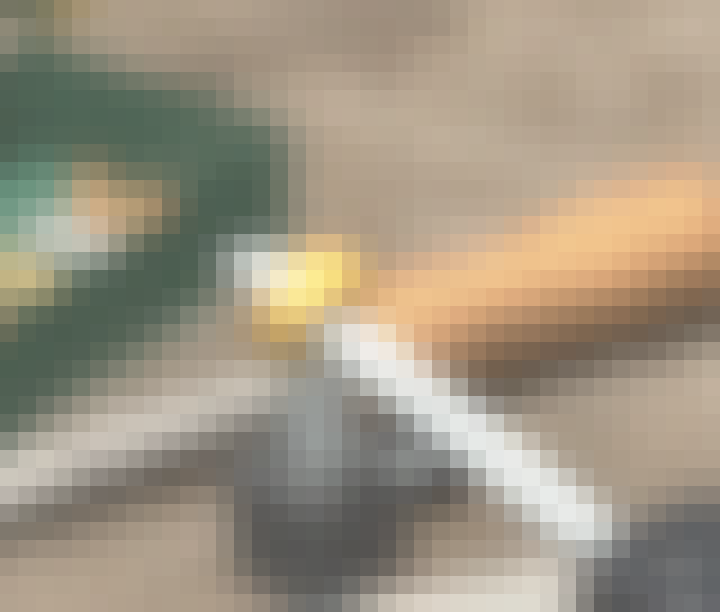

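View pics/t_z4.png

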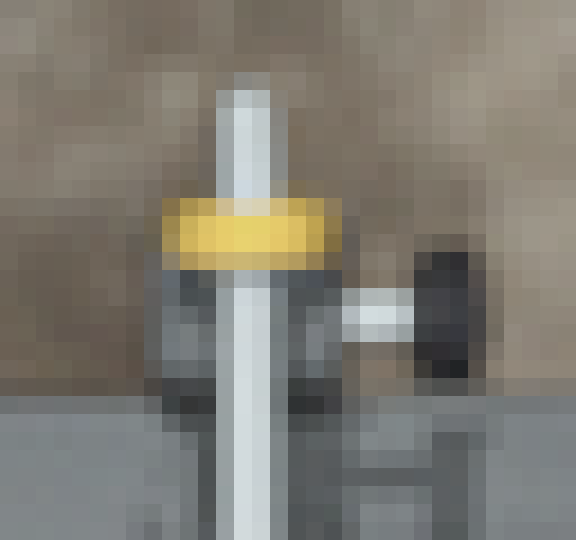

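{"name": "step_arm", "arguments": {"increments": [[[0.003,0,0.0045],[0,0.026,0],1],[[0.006,0,0.009],[0,0.052,0],1],[[0.0085,0,0.0132],[0,0.079,0],1],[[0.011,0,0.0176],[0,0.106,0],1],[[0.0142,0,0.0232],[0,0.14,0],1],[[0.0173,0,0.0287],[0,0.175,0],1],[[0.0173,0,0.0287],[0,0.175,0],1],[[0.0173,0,0.0287],[0,0.175,0],1]]}}

```text
time_s: 23.2
tcp_pos: [0.5365, 0.0026, 0.0954]
eef_rot: [-179.9, -21.3, 1.7]
contact_force: [-0.1, -0.1, -2.6]
gripper_width: 0.024
```

```bash
python3 -c "
from h import *
d([.687-.1462,.0045,.0831],[180,-25,1.7])
s=r.get_state();print(s['joints'].round(1))
R=Ro.from_euler('xyz',s['eef_rot'],degrees=True)
h=lambda P:R.inv().apply(np.array(P)-s['tcp_pos'])*[1,-1,-1]+[.005,0,.014]
print('eyelet in hone',h([.687,.0087,.1601]),'edge',h([.5605,.0037,.0768]))
S=cam('scene');crop(S,220,150,330,260,5.4,'s9.png')
C=cam('top');crop(C,230,140,330,260,5,'t9.png')
"
```

```text
t 23.2 tcp [0.5365 0.0026 0.0954] [-179.86  -21.31    1.68] w 0.024 F [-0.1 -0.1 -2.6]
shift [-0.0004, -0.0018, 0.013] rot [-0.0024, 0.0645, -0.0004] rows>= 0.3 0.4
[ 20.4   4.2 -58.2  42.4  -9.8  30.4]
eyelet in hone [0.16883243 0.0017501  0.01958179] edge [ 0.02062582  0.00038022 -0.01202618]
```

View pics/s9.png

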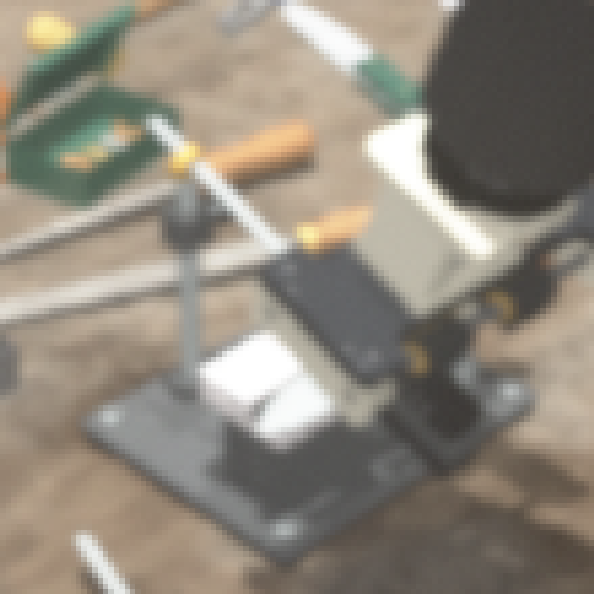

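View pics/t9.png

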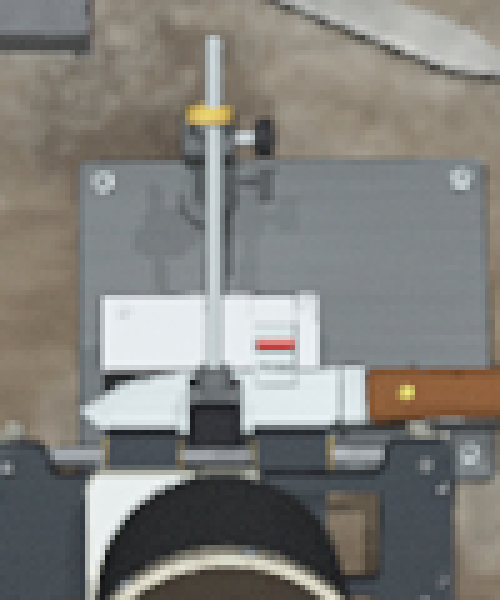

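```bash
python3 -c "
from h import *
d([.5741,.0054,.1059],[180,-22,1.7])
"
```

```text
t 23.3 tcp [0.5362 0.0029 0.0952] [-179.84  -21.28    1.7 ] w 0.0237 F [ 0.2 -0.8 -3.1]
shift [0.0392, -0.0014, 0.0038] rot [-0.0027, 0.0125, -0.0001] rows>= 0.8 0.1
```

{"name": "step_arm", "arguments": {"increments": [[[0.006,0,0],[0,0,0],1],[[0.012,0,0],[0,0,0],1],[[0.018,0,0],[0,0,0],1],[[0.024,0,0],[0,0,0],1],[[0.03,0,0],[0,0,0],1],[[0.036,0,0],[0,0,0],1],[[0.04,0,0],[0,0,0],1],[[0.04,0,0],[0,0,0],1]]}}

```text
time_s: 24.1
tcp_pos: [0.5748, 0.005, 0.1104]
eef_rot: [-179.8, -21.4, 1.7]
contact_force: [-0.2, 0.4, -1.9]
gripper_width: 0.0236
```

```bash
cat > m5.py <<'E'
from h import *
import sys
d([.5741,.0054,.1059],[180,-22,1.7])
s=r.get_state();print(s['joints'].round(1),s['moment'].round(2))
R=Ro.from_euler('xyz',s['eef_rot'],degrees=True)
h=lambda P:R.inv().apply(np.array(P)-s['tcp_pos'])*[1,-1,-1]+[.005,0,.014]
print('eyelet in hone',h([.687,.0087,.1601]),'edge',h([.5605,.0037,.0768]))
E
python3 m5.py
```

```text
t 24.1 tcp [0.5748 0.005  0.1104] [-179.8   -21.37    1.73] w 0.0236 F [-0.2  0.4 -1.9]
shift [-0.0023, -0.0005, 0.0039] rot [-0.0036, 0.011, 0.0005] rows>= 0.1 0.1
[ 22.7   6.6 -49.5  28.3 -15.6  43. ] [-0.22  1.65  0.04]
eyelet in hone [0.12764765 0.00037747 0.01936252] edge [-0.02059685 -0.0009066  -0.01207091]
```

```bash
python3 -c "
from h import *
d([.5779,.0055,.1028],[180,-24,1.7])"
```

```text
t 24.1 tcp [0.5748 0.005  0.1104] [-179.8   -21.37    1.73] w 0.0236 F [-0.2  0.4 -1.9]
shift [0.0001, -0.0004, 0.0082] rot [-0.0036, 0.0459, 0.0004] rows>= 0.2 0.3
```

{"name": "step_arm", "arguments": {"increments": [[[0,0,0.002],[-0.001,0.012,0],1],[[0,0,0.004],[-0.003,0.024,0],1],[[0,-0.0003,0.006],[-0.0036,0.035,0],1],[[0,-0.0004,0.0082],[-0.0036,0.046,0],1],[[0,-0.0004,0.0082],[-0.0036,0.046,0],1],[[0,-0.0004,0.0082],[-0.0036,0.046,0],1]]}}

```text
time_s: 24.7
tcp_pos: [0.5773, 0.0035, 0.1051]
eef_rot: [-180.0, -23.6, 1.6]
contact_force: [0.5, 0.1, -1.8]
gripper_width: 0.0239
```

```bash
sed -i 's/^d(.*/d([.5782,.0055,.1008],[180,-24.8,1.7])/' m5.py; python3 m5.py;python3 -c "
from h import *
S=cam('scene');crop(S,220,150,330,260,5.4,'s10.png')
C=cam('top');crop(C,230,130,330,250,5,'t10.png')"
```

```text
t 24.7 tcp [0.5773 0.0035 0.1051] [-179.97  -23.61    1.64] w 0.0239 F [ 0.5  0.1 -1.8]
shift [-0.0009, -0.0019, 0.0043] rot [-0.0002, 0.0208, -0.001] rows>= 0.1 0.1
[ 12.5   6.1 -58.3  61.   -4.9  19.2] [-0.25  1.91 -0.01]
eyelet in hone [0.12759004 0.00201643 0.02041484] edge [-0.02176746  0.00061995 -0.00520793]
```

View pics/s10.png

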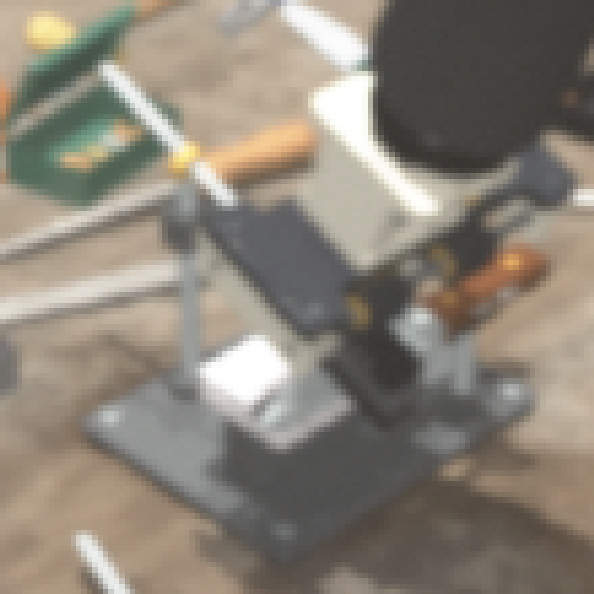

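View pics/t10.png

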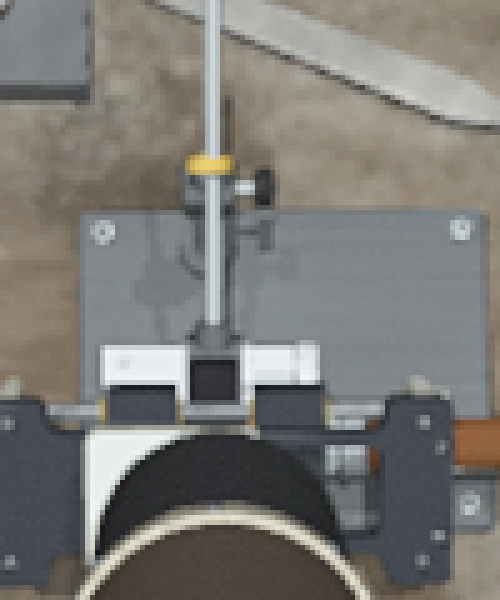

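{"name": "step_arm", "arguments": {"increments": [[[0.003,0,-0.001],[0,0,0],1],[[0.006,-0.0005,-0.001],[0,0,0],1],[[0.009,-0.001,-0.001],[0,0,0],1],[[0.012,-0.0015,-0.001],[0,0,0],1],[[0.015,-0.0015,-0.001],[0,0,0],1],[[0.015,-0.0015,-0.001],[0,0,0],1],[[0.015,-0.0015,-0.001],[0,0,0],1]]}}

```text
time_s: 25.5
tcp_pos: [0.5911, 0.0072, 0.1123]
eef_rot: [-179.9, -23.6, 1.8]
contact_force: [0.6, -0.2, -2.3]
gripper_width: 0.0235
```

```bash
python3 m5.py
```

```text
t 25.5 tcp [0.5911 0.0072 0.1123] [-179.94  -23.65    1.76] w 0.0235 F [ 0.6 -0.2 -2.3]
shift [-0.0165, 0.0013, 0.0053] rot [-0.0016, 0.0201, 0.001] rows>= 0.3 0.1
[ 18.4   6.9 -53.6  44.4  -9.4  30.6] [-0.2   1.87  0.04]
eyelet in hone [ 0.11198638 -0.00139977  0.01934576] edge [-0.03739007 -0.00253148 -0.00617945]
```

{"name": "step_arm", "arguments": {"increments": [[[0,0.0005,0.001],[0,0,0],1],[[0,0.001,0.002],[0,0,0],1],[[0,0.001,0.003],[0,0,0],1],[[0,0.001,0.004],[0,0,0],1],[[0,0.001,0.004],[0,0,0],1]]}}

```text
time_s: 26.0
tcp_pos: [0.593, 0.0053, 0.1087]
eef_rot: [-179.9, -23.7, 1.7]
contact_force: [-0.3, 0.2, -2.4]
gripper_width: 0.0237
```

```bash
python3 m5.py
```

```text
t 26.0 tcp [0.593  0.0053 0.1087] [-179.95  -23.66    1.7 ] w 0.0237 F [-0.3  0.2 -2.4]
shift [-0.0167, -0.0006, 0.0013] rot [-0.0009, 0.0198, 0.0] rows>= 0.3 0.1
[ 16.8   7.3 -54.4  48.6  -7.9  27.9] [-0.13  1.86 -0.04]
eyelet in hone [0.1117557  0.00058608 0.02333202] edge [-0.03762655 -0.00067961 -0.00215294]
```

{"name": "step_arm", "arguments": {"increments": [[[0,0,0.0005],[0,0,0],1],[[0,0,0.001],[0,0,0],1],[[0,0,0.0014],[0,0,0],1],[[0,0,0.0014],[0,0,0],1]], "force": 20}}

```text
time_s: 26.4
tcp_pos: [0.5937, 0.0056, 0.1076]
eef_rot: [-179.9, -23.7, 1.7]
contact_force: [0.5, 0.7, -2.7]
gripper_width: 0.0242
```

```bash
python3 m5.py
```

```text
t 26.4 tcp [0.5937 0.0056 0.1076] [-179.94  -23.68    1.72] w 0.0242 F [ 0.5  0.7 -2.7]
shift [-0.017, -0.0003, 0.0] rot [-0.0012, 0.0195, 0.0003] rows>= 0.3 0.1
[ 16.1   7.5 -54.8  50.4  -7.4  26.6] [-0.13  1.82  0.01]
eyelet in hone [0.11151989 0.00026765 0.02456005] edge [-0.03787154 -0.00095849 -0.00087295]
```

{"name": "step_arm", "arguments": {"increments": [[[0,0,0.0004],[0,0,0],1],[[0,0,0.0008],[0,0,0],1],[[0,0,0.0008],[0,0,0],1]]}}

```text
time_s: 26.7
tcp_pos: [0.5941, 0.0057, 0.1071]
eef_rot: [-179.9, -23.7, 1.7]
contact_force: [-0.8, -0.5, -0.7]
gripper_width: 0.024
```

```bash
python3 m5.py
```

```text
t 26.7 tcp [0.5941 0.0057 0.1071] [-179.94  -23.7     1.72] w 0.024 F [-0.8 -0.5 -0.7]
shift [-0.0171, -0.0003, -0.0007] rot [-0.0012, 0.0192, 0.0003] rows>= 0.3 0.1
[ 15.7   7.5 -55.   51.7  -7.   25.7] [-0.16  1.85  0.01]
eyelet in hone [0.11140732 0.00026719 0.02522451] edge [-0.03799014 -0.00096523 -0.00017272]
```

{"name": "step_arm", "arguments": {"increments": [[[0,0,0.0003],[0,0,0],1],[[0,0,0.0006],[0,0,0],1],[[0,0,0.0006],[0,0,0],1],[[0,0,0.0006],[0,0,0],1]], "force": 8}}

```text
time_s: 27.1
tcp_pos: [0.5943, 0.0057, 0.1068]
eef_rot: [-179.9, -23.7, 1.7]
contact_force: [-4.4, -0.4, 5.3]
gripper_width: 0.0239
```

```bash
python3 m5.py;python3 -c "
from h import *
S=cam('scene');crop(S,220,150,330,260,5.4,'s11.png')
W=cam('wrist');crop(W,0,0,560,420,1.4,'w13.png')"
```

```text
t 27.1 tcp [0.5943 0.0057 0.1068] [-179.94  -23.72    1.71] w 0.0239 F [-4.4 -0.4  5.3]
shift [-0.0171, -0.0003, -0.001] rot [-0.0012, 0.0188, 0.0002] rows>= 0.3 0.1
[ 15.3   7.5 -55.2  52.7  -6.8  25. ] [-0.08  2.49 -0.  ]
eyelet in hone [0.11136082 0.00028777 0.02548136] edge [-0.03804707 -0.00095357  0.00014596]
```

View pics/w13.png

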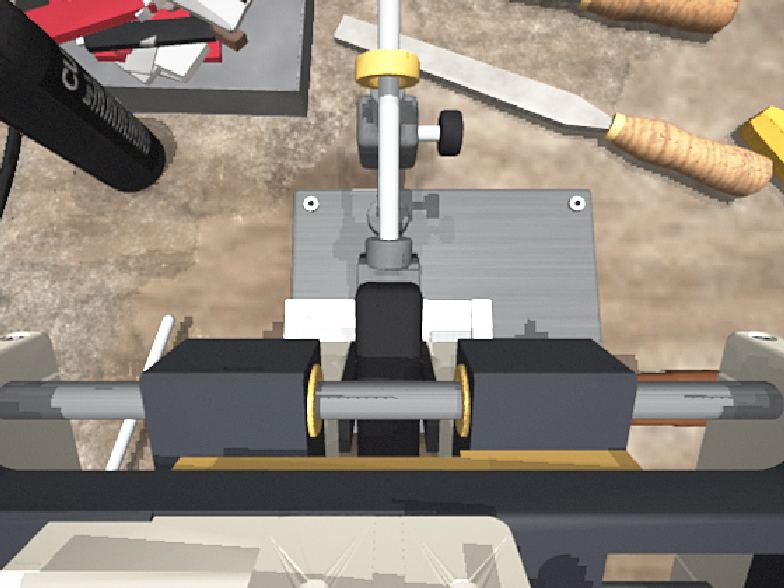

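View pics/s11.png

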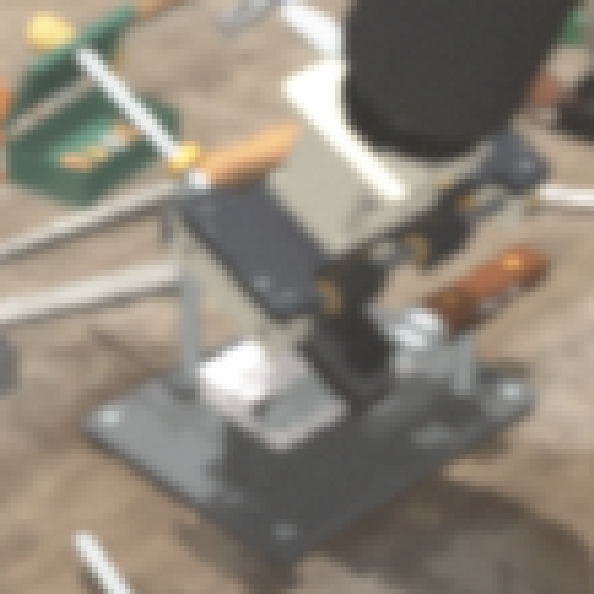

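{"name": "step_arm", "arguments": {"increments": [[[0,0,-0.0005],[0,0,0],0.9],[[0,0,-0.0005],[0,0,0],0.9],[[0,0,-0.0005],[0,0,0],0.7],[[0,0,-0.0005],[0,0,0],0.66],[[0,0,-0.0005],[0,0,0],0.6],[[0,0,-0.0005],[0,0,0],0.5],[[0,0,-0.0005],[0,0,0],0.5]], "force": 3}}

```text
time_s: 27.9
tcp_pos: [0.5942, 0.0057, 0.1069]
eef_rot: [-179.9, -23.7, 1.7]
contact_force: [-0.8, -0.1, 0.2]
gripper_width: 0.0422
```

```bash
python3 m5.py;python3 -c "
from h import *
W=cam('wrist');crop(W,0,0,560,420,1.4,'w14.png')"
```

```text
t 27.9 tcp [0.5942 0.0057 0.1069] [-179.94  -23.69    1.72] w 0.0422 F [-0.8 -0.1  0.2]
shift [-0.0171, -0.0002, -0.0008] rot [-0.0013, 0.0194, 0.0004] rows>= 0.3 0.1
[ 15.7   7.5 -55.   51.8  -7.   25.6] [-0.14  1.46  0.05]
eyelet in hone [0.11142848 0.00017895 0.02541012] edge [-3.79654891e-02 -1.04208410e-03 -8.18914637e-06]
```

View pics/w14.png

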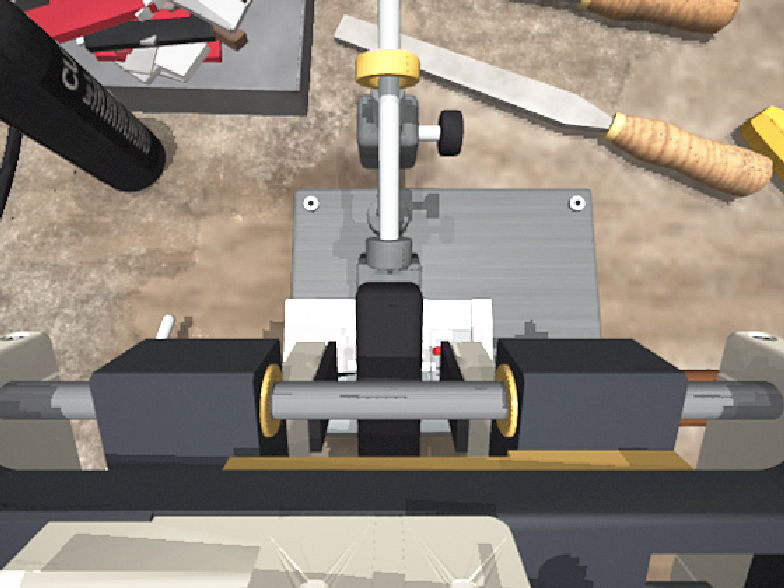

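{"name": "step_arm", "arguments": {"increments": [[[0.002,0,-0.005],[0,0,0],0.5],[[0.006,0,-0.014],[0,0,0],0.5],[[0.012,0,-0.028],[0,0,0],0.5],[[0.02,0,-0.046],[0,0,0],0.5],[[0.03,0,-0.068],[0,0,0],0.5],[[0.04,0,-0.092],[0,0,0],0.5],[[0.05,0,-0.115],[0,0,0],0.5],[[0.06,0,-0.138],[0,0,0],0.5],[[0.06,0,-0.138],[0,0,0],0.5]]}}

```text
time_s: 28.85
tcp_pos: [0.5955, 0.0064, 0.2618]
eef_rot: [-179.8, -24.0, 1.7]
contact_force: [1.0, 0.2, -0.2]
gripper_width: 0.044
```

```bash
python3 -c "
from h import *
d([.5,-.2,.3],[180,-23.7,1.7]);print(r.get_state()['joints'].round(1))
S=cam('scene');crop(S,200,140,340,260,5.4,'s12.png')
C=cam('top');crop(C,230,130,370,250,5,'t12.png')
W=cam('wrist');crop(W,0,0,560,420,1.4,'w15.png')"
```

```text
t 28.85 tcp [0.5955 0.0064 0.2618] [-179.82  -24.05    1.72] w 0.044 F [ 1.   0.2 -0.2]
shift [-0.0772, 0.2032, -0.0769] rot [-0.0033, -0.006, 0.0003] rows>= 4.6 0.0
[ 24.9  -2.3 -32.7  14.8 -38.1  56.9]
```

View pics/s12.png

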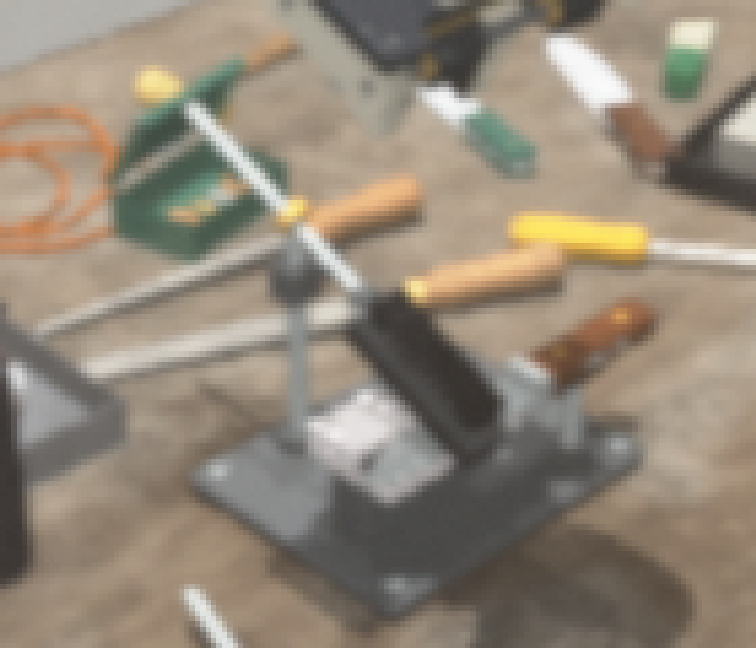

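View pics/t12.png

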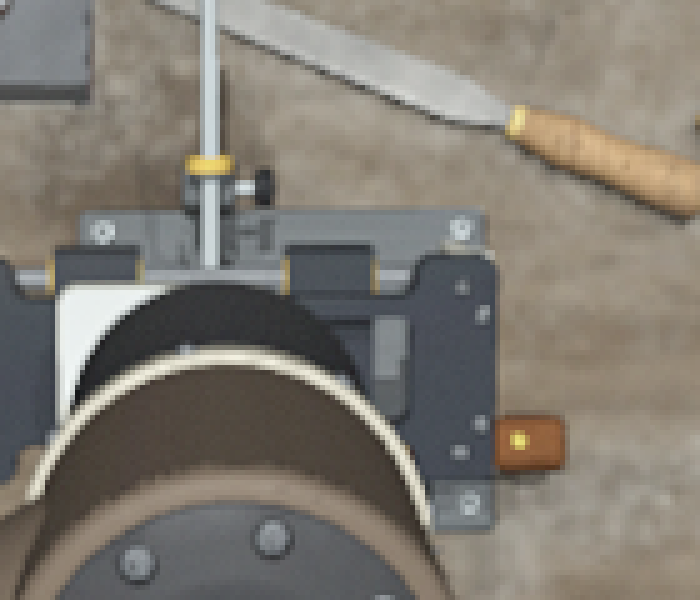

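View pics/w15.png

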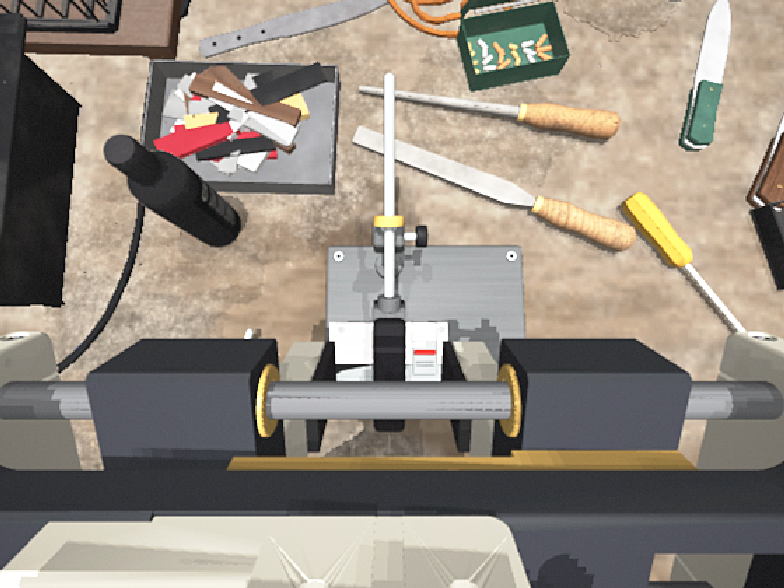

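The hone rests on its own: rod through the eyelet, keeper still closed. I'll move the arm aside for an unobstructed check.

{"name": "step_arm", "arguments": {"increments": [[[0,0.02,-0.02],[0,0,0],0.5],[[-0.02,0.06,-0.04],[0,0,0],0.5],[[-0.04,0.1,-0.06],[0,0,0],0.5],[[-0.06,0.15,-0.077],[0,0,0],0.5],[[-0.08,0.2,-0.077],[0,0,0],0.5],[[-0.08,0.24,-0.077],[0,0,0],0.5],[[-0.08,0.28,-0.077],[0,0,0],0.5],[[-0.08,0.32,-0.077],[0,0,0],0.5],[[-0.08,0.32,-0.077],[0,0,0],0.5]]}}

```text
time_s: 29.9
tcp_pos: [0.4984, -0.3219, 0.2929]
eef_rot: [-179.9, -23.5, 1.4]
contact_force: [-0.6, 0.4, -0.8]
gripper_width: 0.0436
```

```bash
python3 -c "
from h import *
print(r.get_state()['tcp_pos'],r.get_state()['time_s'])
S=cam('scene');crop(S,200,140,340,260,5.4,'s13.png')
C=cam('top');crop(C,130,130,330,310,3.6,'t13.png')"
```

```text
[ 0.49838615 -0.3219462   0.29288722] 29.9
```

View pics/t13.png

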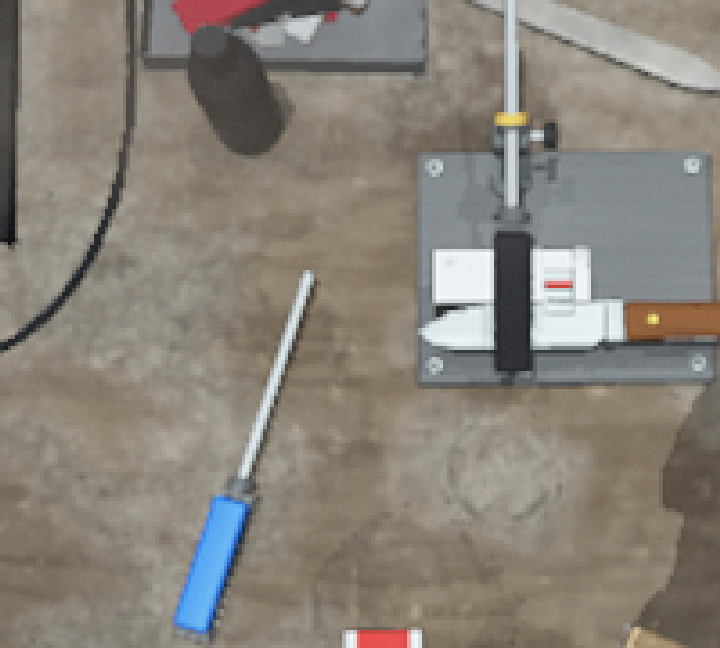

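View pics/s13.png

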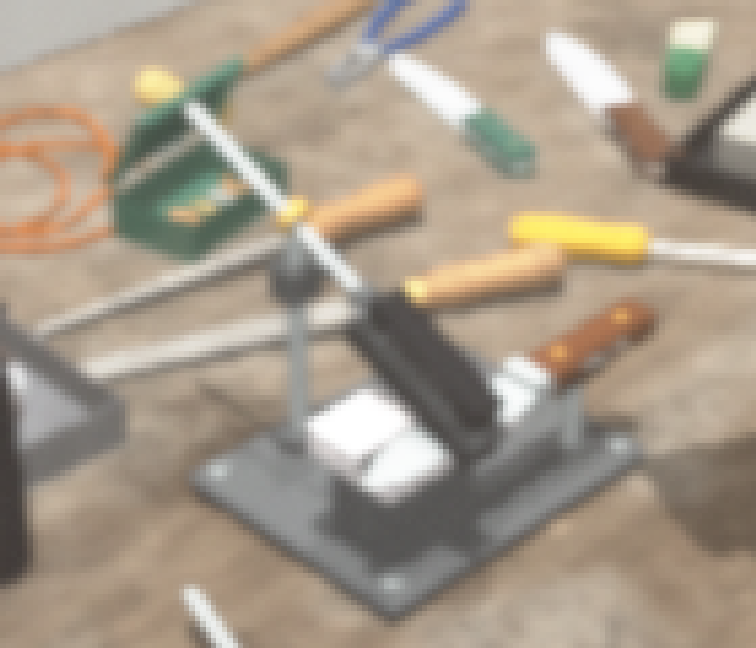

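```bash
python3 -c "
from plant import r
print(r.close_job())"
```

```text
the job is handed in; nothing more can be done
None
```

The knife is set up with the dark hone resting on its edge, and I handed the job in at about 30 s of the 64 s; it reports no verdict.

**What I did**
- **Knife:** I laid it flat on the seat and handle rest and pushed the spine to the fence, stopping at about 6 N.
- **Keeper:** I pushed the red ridge about 13 mm measured, against 12 mm of travel, and it ended on a firm stop. It still looks closed in the last pictures.
- **Dark hone:** I threaded its rod through the eyelet. I then lowered the stone onto the edge, released it and moved the arm aside.

**Last checks**
- **Rod and stone:** At release, arm-pose estimates put the eyelet at x 111 mm, y 0.2 mm, z 25.4 mm in the hone's frame. They put the knife edge within about 0.1 mm of the stone face, at x -38 mm.
- **Contact force:** About 8 N was the most I measured while setting the stone down.
- **At rest:** Two scene pictures a second apart showed no movement of the hone or knife.
- **Left alone:** I did not touch the pale hone or the bottle, and neither looks moved.

**What went differently**
- **Rod angle:** At the first lowering position joint 3 stopped at its limit, reading -58.2 against -58.28 degrees. It happened again on a second try, reading -58.3 rounded, and I could not tell whether it passed the limit. I pushed the hone further through the eyelet instead, so the edge sits near the back of the stone. The rod rises about 23.7 degrees rather than 25, by my measurement resting low in the bore.
- **Margins:** By the same estimates, the eyelet's height is 1.6 mm inside its 27 mm limit and the edge is 10 mm inside the limit on its x.
- **Camera agreement:** The top and wrist cameras differed by about 2 mm in y at the eyelet. I lined the rod up directly against the brass instead.

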